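# Clear the transformer feeder for a lot change

### The arm

A 7-joint arm with a two-finger parallel gripper is mounted at the origin on the work surface. World frame = base frame: x ahead of the robot, y to its left, z up, the work surface at z = 0. Lengths are in m, angles in rad, forces in N, time in s.
With the tool pointing down it reaches from about 0.425 to 0.925 m from the base axis. Payload 6.8 kg.
Tool frame: the origin (TCP) lies between the finger pads; the fingertips stand 11 mm ahead of it and the grasp point (between the pads) lies 8 mm behind it; z points along the fingers, y is the line along which they close (so a half turn about z gives the same grasp; the last joint's range is limited). The gripper opens to 85 mm and grips with 20 to 120 N. Pads are 22 mm wide; open, the fingers measure 114 mm over their backs; the gripper's body (76 mm by 85 mm) begins 54 mm behind the grasp point. The pads swing forward as they close: fully open they stand 13 mm farther back than shut.
Start: joints at [-1.39, 0.477, 0.022, 1.555, -0.011, 1.109, -0.083], TCP at [0.192, 0.647, 0.21] pointing down, gripper open.
Joint ranges: [-2.96, 2.96], [-0.34, 2.1], [-1.41, 1.46], [0.24, 2.44], [-1.37, 4.51], [0.17, 1.92], [-2.96, 2.96]. Speed limits (rad/s): [2.39, 2.39, 3.14, 3.14, 3.14, 3.14, 3.14].

### API

Orientations are given as a rotation vector (axis times angle).
In Python, from bench import r gives the robot as it stands.
- The arm moves only by the tool send_rows, never from a script. Its argument "deltas" is a list of rows, each an object of numbers: "dx", "dy", "dz": the shift along the world's x, y, z in mm; "rx", "ry", "rz": the turn, a rotation vector about the world's x, y, z in degrees. A call has 1 to 5 rows; each row is the pose to reach, as a shift and turn from the pose commanded when the call began; what a row does not reach only later rows make up. A row lasts 1/12 s, in which the tool goes at most 41.7 mm and 7.16 degrees, less where a joint would pass 70% of its speed; a pose out of reach is approached as far as the arm can. A call with a gripper value outside its range is refused whole. "jaw" is the finger opening in mm, from 0 to 85.4, set as the call begins (left out, the last holds). The fingers move at their own pace and stop on an object; "newtons" is the grip in N (left out, the last holds). Time passes only in rows, so rows that repeat a pose let the fingers close. It gives the time, the measured TCP pose, the force, the opening and the grip force at its end, in the units of the state.
- r.get_obs(): the state, without advancing time (a new reading comes with each control period).
- r.grab_frame(name): name is "side" or "top" or "wrist"; returns a dict with "frame" (420x560x3 uint8, blue, green, red), "z_map" (420x560 float32, m along the optical axis (not along the pixel's ray), 0 where there is no reading), "vertical_fov" (degrees; the focal length in pixels is half the picture's height over the tangent of half this angle, whatever the lens; pixels are square), "cx", "cy" (the principal point, pixels), "xyz" and "orientation" of the camera in the world. Camera axes: x right, y down, z forward; pixel columns grow to the right and rows downward; lengths in m; the calibration is good to about 2 mm. A picture is of the moment at which its call begins.
- r.hand_in(): hands the job in; it is judged then, once.
The state is a dict: "clock": time; "joints": joint angles; "qvel": joint speeds; "tau": joint torques, N m; "tcp_pos": TCP position; "orientation": TCP orientation; "contact_force": force on the tool from outside, world axes, zero at the start; "moment": the same for the moment, N m; "grip_width": finger opening in m; "gripper_force": force on a finger pad.
Only numpy, scipy, OpenCV 4.12 (cv2) and the standard library are available. Lean on these libraries where they do the work, as an engineer would, in place of code of your own. Each camera call takes 0.05 s, during which the arm holds its last target. There are 200 camera calls.

### The job

Clear the transformers off this station into the catch pan for counting. Turn the feeder's knob clockwise until it snaps over past its detent, so that the transformers slide down to the gate, then take the pan by its handle and hold it up off the bench under the chute's mouth, pressing the paddle fully back with the pan's front wall and keeping it there until every transformer from the feeder has slid into the pan. Also put every stray transformer from the bench into the pan (at any time), and finish with the knob clicked back to where it was and the pan on the bench under the reader's gantry, straight in its bay, front wall against the stop and all the transformers in it; leave the other things on the bench alone.

Things in the scene. Friction and masses are not known exactly. Their poses are not given: they have to be found in the camera images.
- feeder: gravity feeder, fixed: an ivory cabinet 145 by 110 by 150 mm high carrying a chute. Its origin lies on the bench straight below the middle of the chute's lip (mouth); +x points level away from the mouth, up the chute. The cabinet's front face is at x = 75 mm; below the lip, between it and the cabinet, there is nothing but the paddle
- chute: the feeder's open-topped steel chute, one lane 32 mm wide between walls 24 mm high, coming down towards feeder -x at 30 degrees, 190 mm long along the slope (upper end at feeder x = 165 mm, up to z = 231 mm), low friction. The gate crosses it 12 mm and the shutter (lifted 27 mm by the knob) 55 mm up the slope from the lip. Same origin and axes as the feeder
- chute_lip (a point): middle of the chute's lip, top of its floor, 115 mm above the bench (its floor is 3 mm thick); pieces slide off it towards feeder -x at up to about 0.7 m/s and land up to about 80 mm out from the lip
- paddle_face (a point): centre of the front face of the black paddle, a vertical plate 60 mm wide, 45 mm high and 6 mm thick under the chute, facing feeder -x, 25 mm back from the lip and 78 mm above the bench (its plate spans z = 55 to 100 mm)
- paddle (a joint): how far the paddle is pushed back, along feeder +x: 0 at rest, 0.018 m fully back; a spring returns it (2.2 N at rest, 4.3 N plus the gate's weight fully back). It lifts the gate by 1.55 times its travel; the gate lets a transformer pass from about 0.013 m
- knob (a joint): angle of the feeder's knob about the vertical: 0 closed (shutter down) as found, 1.3 rad open (shutter up), both at end stops; it grows clockwise seen from above. An over-centre detent resists with about 0.13 N m at either end, less towards half-way (0.65 rad); past half-way it moves on to the other end by itself and stays there, unless a transformer lies under the shutter
- knob_grip (a point): on the knob's axis at grip height, 237 mm above the bench. The knob is a black bar 42 mm long, 14 wide, 32 high (top 7 mm above this point) on a 44 mm disc, upon an ivory housing beside the chute at feeder x = 35, y = -74 mm, nothing above it. At angle 0 the bar lies along feeder x. The point's axes turn with the knob, x along the bar
- reader: reader gantry, fixed: an ivory beam 50 mm deep (x), 190 wide (y), 60 high; underside 60 mm above the bench (transformers heaped higher in the pan catch on it), on two posts that leave a bay 134 mm wide. Origin on the bench under the beam's middle; +x points into the bay; the pan enters from the open -x side. A stop bar 16 mm high has its face at x = 62 mm: a pan fully home has its middle at x = 0.
- pan: loose catch pan: a rectangular open aluminium box 124 (x) by 106 (y) by 40 mm high, walls and floor 3 mm, about 140 g, with a black straight handle on its -x wall; origin at the centre of its underside, +x points from the handle to the front wall, z up
- pan_grip (a point): where to grip the pan's handle from above: middle of the handle's grip, 98 mm behind the pan's origin (-x) and 39 mm above its underside. The handle is a bar along the pan's x axis, 20 mm wide (y) and 26 mm high, from x = -126 to -60 mm, z = 26 to 52 mm
- pan_middle (a point): middle of the pan, half-way up its walls (20 mm above its underside)
- c0_mid (a point): in the feeder's chute at the start, behind the shutter (c0 lowest, c1, c2 above it): potted transformer, a block 26 (x) by 24 (y) by 18 (z) mm with slightly rounded edges, about 28 g; this point is its centre, its z axis is up when it stands on its base
- c1_mid (a point): in the feeder's chute at the start, behind the shutter (c0 lowest, c1, c2 above it): potted transformer, a block 26 (x) by 24 (y) by 18 (z) mm with slightly rounded edges, about 28 g; this point is its centre, its z axis is up when it stands on its base
- c2_mid (a point): in the feeder's chute at the start, behind the shutter (c0 lowest, c1, c2 above it): potted transformer, a block 26 (x) by 24 (y) by 18 (z) mm with slightly rounded edges, about 28 g; this point is its centre, its z axis is up when it stands on its base
- s0_mid (a point): stray lying on the bench at the start (two or all three of s0 to s2 are there): potted transformer, a block 26 (x) by 24 (y) by 18 (z) mm with slightly rounded edges, about 28 g; this point is its centre, its z axis is up when it stands on its base (None when this one is absent)
- s1_mid (a point): stray lying on the bench at the start (two or all three of s0 to s2 are there): potted transformer, a block 26 (x) by 24 (y) by 18 (z) mm with slightly rounded edges, about 28 g; this point is its centre, its z axis is up when it stands on its base (None when this one is absent)
- s2_mid (a point): stray lying on the bench at the start (two or all three of s0 to s2 are there): potted transformer, a block 26 (x) by 24 (y) by 18 (z) mm with slightly rounded edges, about 28 g; this point is its centre, its z axis is up when it stands on its base (None when this one is absent)
- wash_bottle: bystander: upright white bottle, 60 mm diameter, 150 mm high, origin under its base; leave alone
- screwdriver: bystander: screwdriver lying on the bench, 200 mm long along its x axis; leave alone
- jar: bystander: small grey open cup, 60 mm diameter, 50 mm high, origin under its base; leave alone

How it is judged:
By the outcome, as a careful person would: the job done as asked, in the order asked, and still so for the second after the job is handed in, with the robot touching nothing.
Of s0, s1, s2 only 2 to 3 are there at a start; the rules pass over those that are not, and their reading is None.
At some moment in a run one of s0, s1, s2, pan may be knocked a few centimetres aside while the robot is not near it.
It also fails if it takes over 210 s, if anything falls off the work surface, if the arm or the gripper's body presses on something with over 40 N, if the wrist force passes 120 N, or if a joint passes its speed limit or range.

## Working session

There is one attempt and no reset: what is moved stays moved. The work goes in short steps, Python scripts to look and compute and a tool call to move; the robot and the scene stay as the last step left them, time stands still between calls to the robot, and variables do not carry over. Pictures are saved under pics/ and viewed, at most 14 in all, crops included, and the job is handed in when it is done.

Besides the shell and the picture viewer there is one more tool, called after "Call:" by a JSON object that holds its "fn" and its "kwargs", one argument or row to a line. send_rows: Moves the arm, as the interface text tells. Its arguments: {"type":"object","properties":{"deltas":{"type":"array","items":{"type":"object","properties":{"dx":{"type":"number"},"dy":{"type":"number"},"dz":{"type":"number"},"rx":{"type":"number"},"ry":{"type":"number"},"rz":{"type":"number"}}}},"jaw":{"type":"number"},"newtons":{"type":"number"}},"required":["deltas"]}

```bash
mkdir -p pics; ls
cat > h.py <<'E'
import numpy as np, cv2, pickle
from scipy.spatial.transform import Rotation as R
from bench import r
def grab(n, save=None):
    f=r.grab_frame(n)
    if save: cv2.imwrite('pics/'+save,f['frame'])
    return f
def cam(f):
    fl=210/np.tan(np.radians(f['vertical_fov'])/2)
    o=np.array(f['orientation']); M=R.from_rotvec(o).as_matrix() if o.size==3 else o
    return fl,M,np.array(f['xyz'])
def ray(f,u,v,z):
    fl,M,p=cam(f); d=M@np.array([(u-f['cx'])/fl,(v-f['cy'])/fl,1]); return p+d*(z-p[2])/d[2]
def cloud(f):
    fl,M,p=cam(f); v,u=np.mgrid[:420,:560]; Z=f['z_map']
    return np.stack([(u-f['cx'])/fl*Z,(v-f['cy'])/fl*Z,Z],-1)@M.T+p
E
python3 - <<'E'
from h import *
for n in('top','side'):
    f=grab(n,n+'0.png'); print(n,f['xyz'],f['orientation'],f['vertical_fov'],f['cx'],f['cy'])
    pickle.dump(f,open(n+'0.pkl','wb'))
print(r.get_obs())
E
```

```text
pics
top [ 0.29508744 -0.00324238  1.41723336] [-2.09448018  2.12687732 -0.18961669] 50.98803840111011 277.5569498455505 211.35304351162875
side [ 0.50199831 -0.87384082  0.69638397] [-2.12006643  0.06016132 -0.05586307] 56.32872053613587 278.1965994470984 203.40151157087047
{'clock': 0.1, 'joints': array([-1.39010487,  0.47768899,  0.02234514,  1.55634279, -0.01149397,
        1.10931832, -0.08309688]), 'qvel': array([-0.00022669, -0.00102465,  0.00062568, -0.00376012,  0.00040278,
        0.00031122, -0.00099754]), 'tau': array([ 4.03631202e-03, -5.97764754e+01,  1.61358029e+00, -2.81957674e+01,
        1.28367136e-02,  4.99302201e-03, -3.54664735e-05]), 'tcp_pos': array([0.19209003, 0.6464966 , 0.20864623]), 'orientation': array([-4.52004808e-01, -3.10879271e+00,  2.55313781e-03]), 'contact_force': array([ 0.29753762, -0.01259879,  0.27656939]), 'moment': array([-0.0158674 ,  0.01475614, -0.01100235]), 'gripper_force': 0.0, 'grip_width': 0.08553423233990219}
```

View pics/top0.png

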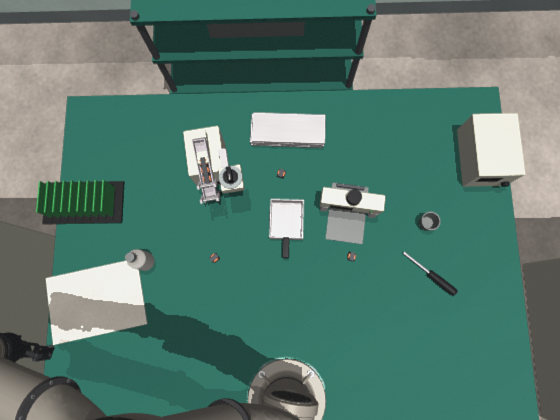

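View pics/side0.png

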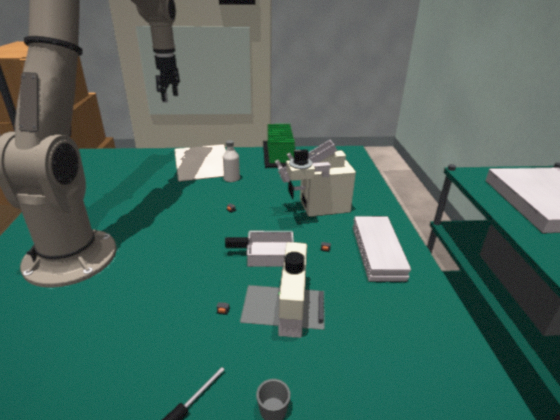

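Top view: pan (286,218) with its handle towards the robot, feeder (205,165) with knob (231,177), reader (352,200), three strays at (281,173), (214,258), (352,257). Now I measure.

Run:
```python
from h import *
f=pickle.load(open('top0.pkl','rb')); im=f['frame']; P=cloud(f)
cv2.imwrite('pics/crop.png',cv2.resize(im[100:280,170:400],None,fx=3.4,fy=3.3,interpolation=cv2.INTER_CUBIC))
g=P[...,2]; print('bench z',np.median(g[260:280,160:300]))
# strays
for (u,v) in((281,173),(214,258),(352,257)):
    w=np.s_[v-8:v+9,u-8:u+9]; m=g[w]>0.010; q=P[w][m]; 
    r_=cv2.minAreaRect((q[:,:2]*1000).astype(np.float32)); print('stray',q.mean(0).round(4),q[:,2].max().round(3),r_)
# pan region 
def rect(name,u0,u1,v0,v1,z0,z1):
    w=np.s_[v0:v1,u0:u1]; m=(g[w]>z0)&(g[w]<z1); q=P[w][m]
    print(name,m.sum(),cv2.minAreaRect((q[:,:2]*1000).astype(np.float32)),q.mean(0).round(4)); return q
q=rect('panwall',262,312,192,242,.03,.045)
q=rect('handle',275,298,238,264,.035,.06)
q=rect('beam',315,392,180,222,.11,.13)
rect('knobbar',215,248,160,192,.235,.26)
rect('cab',180,228,120,175,.14,.16)
```

```text
bench z 0.0006610393510103618
stray [0.7024 0.0066 0.0169] 0.026 ((702.931884765625, 6.595146179199219), (23.230989456176758, 25.918630599975586), 67.91951751708984)
stray [0.4248 0.2202 0.042 ] 1.417 ((370.0897216796875, 113.6650390625), (276.5108642578125, 26.692825317382812), 62.83161926269531)
stray [ 0.422  -0.21    0.0414] 1.417 ((356.43841552734375, -118.24980926513672), (30.09105110168457, 258.9539489746094), 34.70597839355469)
panwall 160 ((546.373291015625, -8.375408172607422), (106.36183166503906, 124.35132598876953), 87.10951232910156) [ 0.5505 -0.0117  0.0384]
handle 129 ((452.0069580078125, -17.104385375976562), (43.79153823852539, 65.78813171386719), 84.90228271484375) [ 0.4507 -0.005   0.0518]
beam 866 ((587.3368530273438, -209.4857635498047), (189.4178924560547, 52.16728210449219), 81.31291198730469) [ 0.5857 -0.2089  0.12  ]
knobbar 75 ((638.54345703125, 149.73040771484375), (40.511775970458984, 13.693166732788086), 8.069701194763184) [0.6376 0.1495 0.2438]
cab 927 ((735.7123413085938, 238.78909301757812), (152.2478485107422, 110.78150939941406), 8.754249572753906) [0.743  0.2395 0.1502]
```

View pics/crop.png

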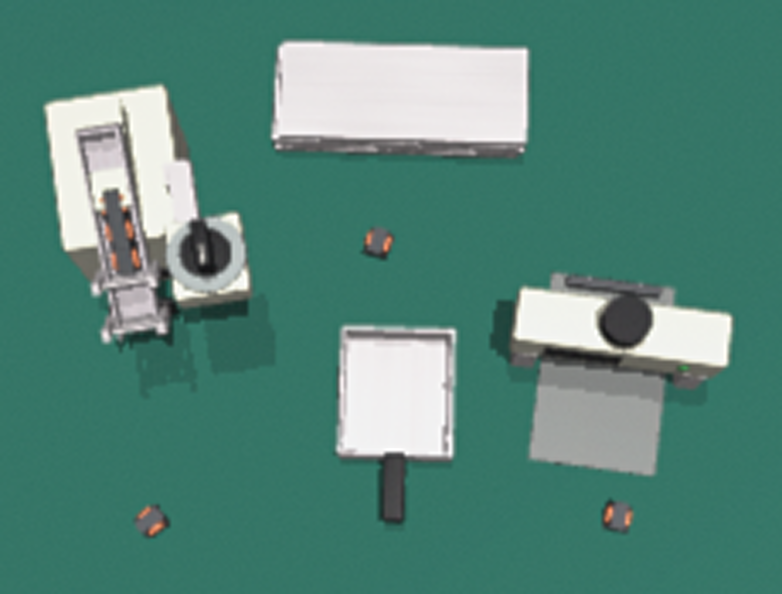

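```bash
cat >> h.py <<'E'
def tool():
    o=r.get_obs(); M=R.from_rotvec(o['orientation']).as_matrix(); return o,M
def plan(x,y,z,yaw):
    """delta (mm,deg) to put TCP at x,y,z with tool pointing down, closing axis along world direction yaw+90deg (mod 180)"""
    o,M=tool(); yc=np.degrees(np.arctan2(M[1,1],M[0,1]))
    d=(yaw+90-yc+90)%180-90
    # tilt part after rz
    M1=R.from_euler('z',d,degrees=True).as_matrix()@M; t=M1[:,2]; tilt=np.degrees(np.cross(t,[0,0,-1]))
    print('closing axis at %.1f; d mm'%yc,((np.array([x,y,z])-o['tcp_pos'])*1000).round(1),'rz %.1f'%d,'tilt',tilt.round(2),'q7 %.2f'%o['joints'][6],'clock',round(o['clock'],2))
E
python3 - <<'E'
from h import *
f=pickle.load(open('top0.pkl','rb')); P=cloud(f); g=P[...,2]
for (u,v) in((281,173),(214,258),(352,257)):
    w=np.s_[v-8:v+9,u-8:u+9]; m=(g[w]>0.010)&(g[w]<.05); q=P[w][m]
    print('stray',np.median(q,0).round(4),cv2.minAreaRect((q[:,:2]*1000).astype(np.float32)), m.sum())
w=np.s_[238:264,275:298]; q=P[w][(g[w]>.047)&(g[w]<.06)]
print('handle',cv2.minAreaRect((q[:,:2]*1000).astype(np.float32)),len(q))
kx,ky=.6385,.1497
plan(kx,ky,.33,8.2)
E
```

```text
stray [0.7025 0.0057 0.0176] ((702.931884765625, 6.595146179199219), (23.230989456176758, 25.918630599975586), 67.91951751708984) 50
stray [0.4272 0.2241 0.0166] ((427.8763122558594, 225.12184143066406), (22.36565399169922, 26.532142639160156), 31.93039321899414) 54
stray [ 0.4252 -0.2132  0.0168] ((425.2677307128906, -213.8450469970703), (23.346351623535156, 27.065763473510742), 76.82292175292969) 56
handle ((451.8051452636719, -3.4584388732910156), (18.66969108581543, 59.50429153442383), 88.95736694335938) 121
closing axis at 73.5; d mm [ 446.4 -496.8  121.4] rz 24.7 tilt [0.09 0.02 0.  ] q7 -0.08 clock 0.1
```

Call:
{"fn": "send_rows", "kwargs": {
  "deltas": [
    {"dz":40},
    {"dz":80,"dy":-10},
    {"dz":121,"dx":20,"dy":-40,"rz":6},
    {"dz":121,"dx":45,"dy":-70,"rz":12},
    {"dz":121,"dx":70,"dy":-100,"rz":18}
  ]
}}

```text
$.deltas[0]: bad value
```

Call:
{"fn": "send_rows", "kwargs": {
  "deltas": [
    {"dx":28,"dy":-30,"rz":3},
    {"dx":56,"dy":-60,"rz":6.7},
    {"dx":84,"dy":-90,"rz":6.7},
    {"dx":112,"dy":-120,"rz":6.7},
    {"dx":140,"dy":-150,"rz":6.7}
  ]
}}

```text
$.deltas[0]: bad value
```

Call:
{"fn": "send_rows", "kwargs": {
  "deltas": [
    {"dx":28,"dy":-29},
    {"dx":56,"dy":-58},
    {"dx":84,"dy":-87},
    {"dx":112,"dy":-116},
    {"dx":140,"dy":-145}
  ]
}}

```text
$.deltas[0]: bad value
```

Call:
{"fn": "send_rows", "kwargs": {
  "deltas": [
    {"dx":25,"dy":-26},
    {"dx":50,"dy":-52},
    {"dx":75,"dy":-78},
    {"dx":96,"dy":-102},
    {"dx":96,"dy":-102}
  ]
}}

```text
$.deltas[0]: bad value
```

Run:
```python
from h import *
plan(.6385,.1497,.33,8.2)
f=grab('wrist','w1.png'); pickle.dump(f,open('w1.pkl','wb')); P=cloud(f); g=P[...,2]
m=(g>.238)&(g<.25); q=P[m]; q=q[(abs(q[:,0]-.64)<.04)&(abs(q[:,1]-.15)<.04)]
print('bar',cv2.minAreaRect((q[:,:2]*1000).astype(np.float32)),len(q))
```

```text
closing axis at 73.5; d mm [ 446.4 -496.8  121.4] rz 24.7 tilt [0.09 0.02 0.  ] q7 -0.08 clock 0.1
bar ((0.0, 0.0), (0.0, 0.0), 0.0) 0
```

View pics/w1.png

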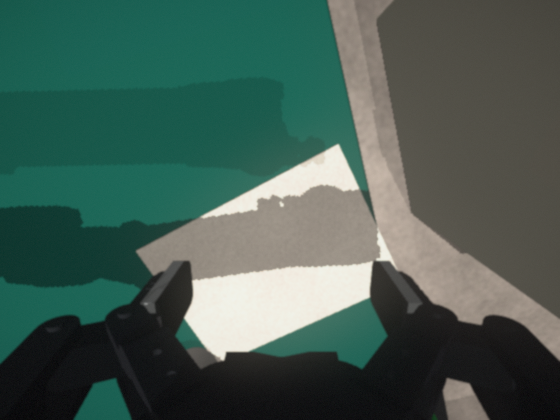

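The moves were refused; each row probably needs all six keys. The wrist view is still the start: fingertips at (180,280) and (385,280), above the paper sheet.

Call:
{"fn": "send_rows", "kwargs": {
  "deltas": [
    {"dx":0,"dy":0,"dz":40,"rx":0,"ry":0,"rz":0},
    {"dx":0,"dy":-10,"dz":80,"rx":0,"ry":0,"rz":0},
    {"dx":20,"dy":-40,"dz":108,"rx":0,"ry":0,"rz":6},
    {"dx":45,"dy":-70,"dz":121,"rx":0,"ry":0,"rz":12},
    {"dx":70,"dy":-100,"dz":121,"rx":0,"ry":0,"rz":18}
  ]
}}

```text
clock: 0.57
tcp_pos: [0.262, 0.5486, 0.3344]
orientation: [-0.053, 3.139, 0.01]
contact_force: [1.6, 0.5, -0.6]
grip_width: 0.0857
gripper_force: 0.0
```

Call:
{"fn": "send_rows", "kwargs": {
  "deltas": [
    {"dx":28,"dy":-30,"dz":0,"rx":0,"ry":0,"rz":3},
    {"dx":56,"dy":-60,"dz":0,"rx":0,"ry":0,"rz":6.7},
    {"dx":84,"dy":-90,"dz":0,"rx":0,"ry":0,"rz":6.7},
    {"dx":112,"dy":-120,"dz":0,"rx":0,"ry":0,"rz":6.7},
    {"dx":140,"dy":-150,"dz":0,"rx":0,"ry":0,"rz":6.7}
  ]
}}

```text
clock: 0.98
tcp_pos: [0.4029, 0.3955, 0.3304]
orientation: [0.223, -3.133, 0.0]
contact_force: [1.2, 0.6, -0.9]
grip_width: 0.0851
gripper_force: 0.0
```

Call:
{"fn": "send_rows", "kwargs": {
  "deltas": [
    {"dx":28,"dy":-29,"dz":0,"rx":0,"ry":0,"rz":0},
    {"dx":56,"dy":-58,"dz":0,"rx":0,"ry":0,"rz":0},
    {"dx":84,"dy":-87,"dz":0,"rx":0,"ry":0,"rz":0},
    {"dx":112,"dy":-116,"dz":0,"rx":0,"ry":0,"rz":0},
    {"dx":140,"dy":-145,"dz":0,"rx":0,"ry":0,"rz":0}
  ]
}}

```text
clock: 1.4
tcp_pos: [0.5428, 0.2507, 0.3305]
orientation: [0.223, -3.133, -0.0]
contact_force: [1.0, 0.5, -0.0]
grip_width: 0.0854
gripper_force: 0.0
```

Call:
{"fn": "send_rows", "kwargs": {
  "deltas": [
    {"dx":25,"dy":-26,"dz":0,"rx":0,"ry":0,"rz":0},
    {"dx":50,"dy":-52,"dz":0,"rx":0,"ry":0,"rz":0},
    {"dx":75,"dy":-78,"dz":0,"rx":0,"ry":0,"rz":0},
    {"dx":96,"dy":-102,"dz":0,"rx":0,"ry":0,"rz":0},
    {"dx":96,"dy":-102,"dz":0,"rx":0,"ry":0,"rz":0}
  ]
}}

```text
clock: 1.82
tcp_pos: [0.6413, 0.1421, 0.3298]
orientation: [-0.208, 3.134, -0.008]
contact_force: [0.3, -0.2, 0.2]
grip_width: 0.0853
gripper_force: 0.0
```

Run:
```python
from h import *
plan(.6385,.1497,.33,8.2)
f=grab('wrist','w2.png'); pickle.dump(f,open('w2.pkl','wb')); P=cloud(f); g=P[...,2]
m=(g>.238)&(g<.25); q=P[m]; q=q[(abs(q[:,0]-.64)<.04)&(abs(q[:,1]-.15)<.04)]
print('bar',cv2.minAreaRect((q[:,:2]*1000).astype(np.float32)),len(q))
```

```text
closing axis at 97.6; d mm [-2.8  7.6  0.2] rz 0.6 tilt [0.28 0.07 0.  ] q7 1.48 clock 1.82
bar ((640.63232421875, 147.62367248535156), (41.04033279418945, 13.358550071716309), 7.658310890197754) 736
```

View pics/w2.png

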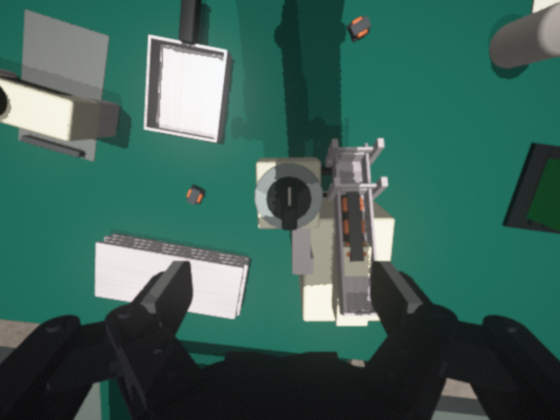

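Wrist view: knob bar at (289,200), chute with pieces at (352,215). The numbers agree with the top view, so I descend on the knob.

Call:
{"fn": "send_rows", "kwargs": {
  "deltas": [
    {"dx":-1,"dy":6,"dz":0,"rx":0,"ry":0,"rz":0.3},
    {"dx":-1,"dy":6,"dz":-25,"rx":0.3,"ry":0,"rz":0.3},
    {"dx":-1,"dy":6,"dz":-50,"rx":0.3,"ry":0,"rz":0.3},
    {"dx":-1,"dy":6,"dz":-75,"rx":0.3,"ry":0,"rz":0.3},
    {"dx":-1,"dy":6,"dz":-97,"rx":0.3,"ry":0,"rz":0.3}
  ],
  "jaw": 40,
  "newtons": 50
}}

```text
clock: 2.28
tcp_pos: [0.6352, 0.1594, 0.232]
orientation: [0.238, -3.132, -0.01]
contact_force: [0.1, 0.0, -0.7]
grip_width: 0.0401
gripper_force: 0.0
```

Call:
{"fn": "send_rows", "kwargs": {
  "deltas": [
    {"dx":0,"dy":0,"dz":0,"rx":0,"ry":0,"rz":0},
    {"dx":0,"dy":0,"dz":0,"rx":0,"ry":0,"rz":0},
    {"dx":0,"dy":0,"dz":0,"rx":0,"ry":0,"rz":0},
    {"dx":0,"dy":0,"dz":0,"rx":0,"ry":0,"rz":0}
  ],
  "jaw": 5
}}

```text
clock: 2.62
tcp_pos: [0.6378, 0.1574, 0.2356]
orientation: [-0.233, 3.13, 0.01]
contact_force: [0.1, 1.1, 0.0]
grip_width: 0.0054
gripper_force: 0.0
```

Run:
```python
from h import *
plan(.640,.148,.235,7.8); print(r.get_obs()['tcp_pos'])
f=grab('wrist','w3.png'); grab('top','t3.png')
plan(.640,.148,.235,7.8)
```

```text
closing axis at 98.5; d mm [ 2.2 -9.4 -0.6] rz -0.7 tilt [-0.37  0.17  0.  ] q7 1.49 clock 2.62
[0.63780588 0.15744681 0.23564059]
closing axis at 98.5; d mm [ 2.3 -8.9 -0.3] rz -0.7 tilt [-0.36  0.15  0.  ] q7 1.49 clock 2.72
```

View pics/w3.png

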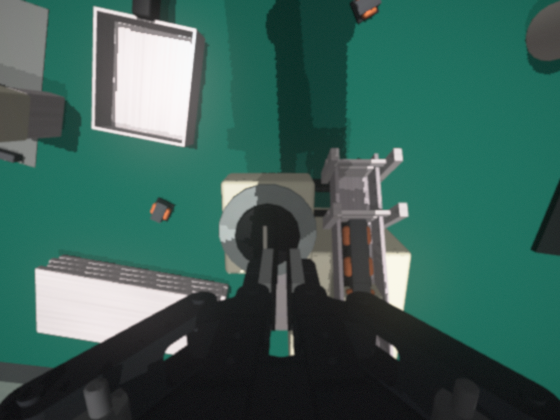

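Run:
```python
from h import *
f=grab('wrist'); P=cloud(f)
for u,v in((265,230),(265,240),(250,235),(262,262),(268,256),(298,256),(300,270),(270,285),(300,285),(240,225),(280,250)): print(u,v,P[v,u].round(4))
fl,M,p=cam(f); o,T=tool()
for k in(-8,0,11):
    c=M.T@(o['tcp_pos']+T[:,2]*k/1000-p); print(k,c[:2]/c[2]*fl+[f['cx'],f['cy']],c[2])
g=P[...,2]; q=P[(g>.238)&(g<.248)]; q=q[(abs(q[:,0]-.64)<.04)&(abs(q[:,1]-.15)<.04)]
print(cv2.minAreaRect((q[:,:2]*1000).astype(np.float32)),len(q),p)
```

```text
265 230 [0.6249 0.1454 0.2451]
265 240 [0.6306 0.1462 0.2455]
250 235 [0.6414 0.1363 0.2142]
262 262 [0.6279 0.1459 0.2778]
268 256 [0.6282 0.1484 0.2701]
298 256 [0.6256 0.1621 0.2714]
300 270 [0.6258 0.1622 0.2846]
270 285 [0.6287 0.1501 0.2949]
300 285 [0.6248 0.1611 0.2987]
240 225 [0.6354 0.129  0.2144]
280 250 [0.6487 0.1573 0.2152]
-8 [282.06340219 252.15034326] 0.1709698936364386
0 [282.00307168 246.50701188] 0.17864224059656594
11 [281.92810691 239.49478801] 0.18919171766674103
((639.7857666015625, 147.2714385986328), (39.48591613769531, 13.617389678955078), 8.239547729492188) 861 [0.56679202 0.14448393 0.39994455]
```

Run:
```python
import cv2
a=cv2.imread('pics/w3.png')[180:360,180:360]; cv2.imwrite('pics/w3c.png',cv2.resize(a,None,fx=3.3,fy=3.3))
```

```text
(no output)
```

View pics/w3c.png

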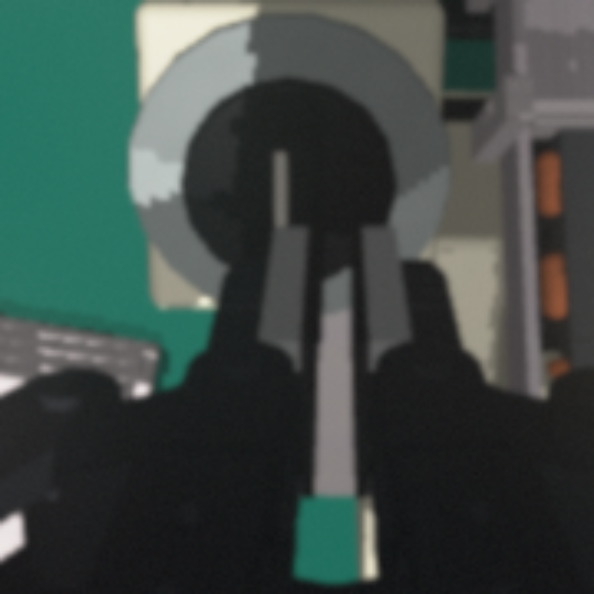

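Crop: the fingers are closed beside the bar, whose light mark is at (265,235), and the finger ends show at about v=248. I check their height by depth.

Run:
```python
from h import *
f=grab('wrist'); P=cloud(f)
for u in(256,262,268,274,282,292,297,303): print(u,[(v,*P[v,u].round(3)) for v in range(236,262,4)])
o=r.get_obs(); print(o['tcp_pos'],o['contact_force'],o['grip_width'],o['gripper_force'])
```

```text
256 [(236, np.float64(0.629), np.float64(0.141), np.float64(0.244)), (240, np.float64(0.632), np.float64(0.141), np.float64(0.244)), (244, np.float64(0.634), np.float64(0.141), np.float64(0.244)), (248, np.float64(0.637), np.float64(0.142), np.float64(0.243)), (252, np.float64(0.639), np.float64(0.142), np.float64(0.244)), (256, np.float64(0.641), np.float64(0.142), np.float64(0.244)), (260, np.float64(0.633), np.float64(0.143), np.float64(0.266))]
262 [(236, np.float64(0.628), np.float64(0.144), np.float64(0.245)), (240, np.float64(0.631), np.float64(0.144), np.float64(0.244)), (244, np.float64(0.633), np.float64(0.145), np.float64(0.245)), (248, np.float64(0.636), np.float64(0.145), np.float64(0.245)), (252, np.float64(0.628), np.float64(0.145), np.float64(0.266)), (256, np.float64(0.628), np.float64(0.145), np.float64(0.271)), (260, np.float64(0.628), np.float64(0.146), np.float64(0.275))]
268 [(236, np.float64(0.628), np.float64(0.147), np.float64(0.245)), (240, np.float64(0.631), np.float64(0.148), np.float64(0.244)), (244, np.float64(0.633), np.float64(0.148), np.float64(0.244)
[... 1913 characters left out ...]
), np.float64(0.266)), (256, np.float64(0.626), np.float64(0.162), np.float64(0.269)), (260, np.float64(0.626), np.float64(0.161), np.float64(0.275))]
303 [(236, np.float64(0.64), np.float64(0.172), np.float64(0.206)), (240, np.float64(0.642), np.float64(0.172), np.float64(0.208)), (244, np.float64(0.646), np.float64(0.173), np.float64(0.205)), (248, np.float64(0.649), np.float64(0.173), np.float64(0.205)), (252, np.float64(0.652), np.float64(0.174), np.float64(0.205)), (256, np.float64(0.654), np.float64(0.174), np.float64(0.207)), (260, np.float64(0.629), np.float64(0.165), np.float64(0.267))]
[0.6374307  0.15656752 0.23462474] [-0.4942411  -0.20307769 -0.13149499] 0.004821985305941359 0.0
```

Run:
```python
from h import *
f=grab('wrist'); P=cloud(f); o,T=tool(); fl,M,p=cam(f)
print('cam in tool',(T.T@(p-o['tcp_pos'])).round(4), 'axes', (T.T@M).round(3).tolist())
L=(P-o['tcp_pos'])@T   # tool coords
m=(abs(L[...,0])<.06)&(abs(L[...,1])<.06)&(f['z_map']>0)&(L[...,2]<0)
print('max tool z of near-tool pts above -5mm?',np.percentile(L[m][:,2],[50,90,99,99.9]).round(4), f['z_map'][248,268], f['z_map'].min())
f=pickle.load(open('w2.pkl','rb')); print([ (v,f['z_map'][v,185].round(3)) for v in range(255,300,5)])
s=grab('side','s4.png'); cv2.imwrite('pics/s4c.png',cv2.resize(s['frame'][60:260,200:400],None,fx=3,fy=3))
```

```text
cam in tool [ 0.0714 -0.0008 -0.1652] axes [[-0.0, -0.959, -0.283], [1.0, -0.0, 0.001], [-0.001, -0.283, 0.959]]
max tool z of near-tool pts above -5mm? [-0.1011 -0.0722 -0.0097 -0.0043] 0.15056273 0.0
[(255, np.float32(0.497)), (260, np.float32(0.137)), (265, np.float32(0.135)), (270, np.float32(0.135)), (275, np.float32(0.135)), (280, np.float32(0.135)), (285, np.float32(0.136)), (290, np.float32(0.135)), (295, np.float32(0.135))]
```

View pics/s4c.png

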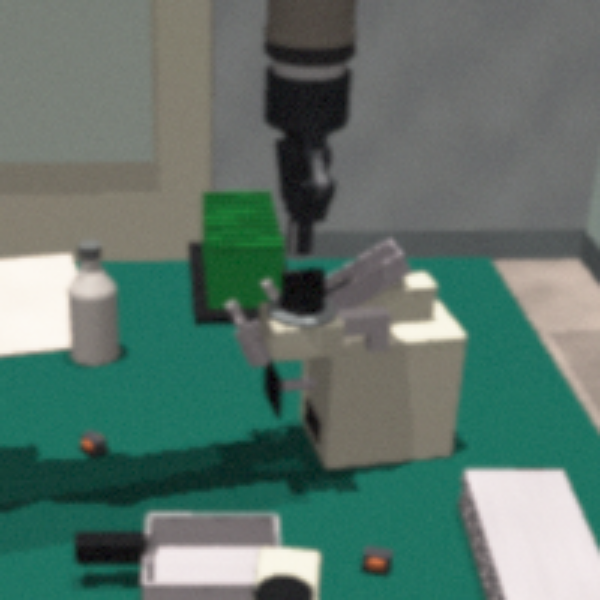

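Side view: the fingertips hang about 15 mm above the knob. So the real tips are about 24 mm above the reported TCP when closed, and I correct z for that. Opening, shifting and going down 38 mm.

Call:
{"fn": "send_rows", "kwargs": {
  "deltas": [
    {"dx":2.5,"dy":-9,"dz":0,"rx":0,"ry":0,"rz":-0.5},
    {"dx":2.5,"dy":-9,"dz":0,"rx":0,"ry":0,"rz":-0.5},
    {"dx":2.5,"dy":-9,"dz":0,"rx":0,"ry":0,"rz":-0.5},
    {"dx":2.5,"dy":-9,"dz":-12,"rx":0,"ry":0,"rz":-0.5},
    {"dx":2.5,"dy":-9,"dz":-24,"rx":0,"ry":0,"rz":-0.5}
  ],
  "jaw": 40
}}

```text
clock: 3.33
tcp_pos: [0.6398, 0.1476, 0.2091]
orientation: [-0.218, 3.132, 0.009]
contact_force: [-1.2, 0.8, 0.2]
grip_width: 0.0398
gripper_force: 0.0
```

Call:
{"fn": "send_rows", "kwargs": {
  "deltas": [
    {"dx":0,"dy":0,"dz":-7,"rx":0,"ry":0,"rz":0},
    {"dx":0,"dy":0,"dz":-14,"rx":0,"ry":0,"rz":0},
    {"dx":0,"dy":0,"dz":-14,"rx":0,"ry":0,"rz":0},
    {"dx":0,"dy":0,"dz":-14,"rx":0,"ry":0,"rz":0}
  ]
}}

```text
clock: 3.67
tcp_pos: [0.639, 0.1474, 0.1947]
orientation: [0.218, -3.133, -0.008]
contact_force: [0.3, -0.3, -0.3]
grip_width: 0.0398
gripper_force: 0.0
```

Call:
{"fn": "send_rows", "kwargs": {
  "deltas": [
    {"dx":0,"dy":0,"dz":0,"rx":0,"ry":0,"rz":0},
    {"dx":0,"dy":0,"dz":0,"rx":0,"ry":0,"rz":0},
    {"dx":0,"dy":0,"dz":0,"rx":0,"ry":0,"rz":0},
    {"dx":0,"dy":0,"dz":0,"rx":0,"ry":0,"rz":0}
  ],
  "jaw": 5
}}

```text
clock: 4.0
tcp_pos: [0.6397, 0.1485, 0.1963]
orientation: [-0.22, 3.132, 0.01]
contact_force: [-0.8, 3.3, 3.7]
grip_width: 0.0131
gripper_force: 50.8
```

Call:
{"fn": "send_rows", "kwargs": {
  "deltas": [
    {"dx":0,"dy":0,"dz":0,"rx":0,"ry":0,"rz":-6},
    {"dx":0,"dy":0,"dz":0,"rx":0,"ry":0,"rz":-12},
    {"dx":0,"dy":0,"dz":0,"rx":0,"ry":0,"rz":-18},
    {"dx":0,"dy":0,"dz":0,"rx":0,"ry":0,"rz":-24},
    {"dx":0,"dy":0,"dz":0,"rx":0,"ry":0,"rz":-30}
  ]
}}

```text
clock: 4.42
tcp_pos: [0.6398, 0.1491, 0.1963]
orientation: [0.605, 3.08, 0.011]
contact_force: [-0.5, 4.4, 1.6]
grip_width: 0.0131
gripper_force: 50.8
```

Call:
{"fn": "send_rows", "kwargs": {
  "deltas": [
    {"dx":0,"dy":0,"dz":0,"rx":0,"ry":0,"rz":-6},
    {"dx":0,"dy":0,"dz":0,"rx":0,"ry":0,"rz":-12},
    {"dx":0,"dy":0,"dz":0,"rx":0,"ry":0,"rz":-18},
    {"dx":0,"dy":0,"dz":0,"rx":0,"ry":0,"rz":-24},
    {"dx":0,"dy":0,"dz":0,"rx":0,"ry":0,"rz":-30}
  ]
}}

```text
clock: 4.83
tcp_pos: [0.6402, 0.1497, 0.1964]
orientation: [1.381, 2.817, 0.012]
contact_force: [1.6, 4.4, 1.7]
grip_width: 0.013
gripper_force: 50.6
```

Call:
{"fn": "send_rows", "kwargs": {
  "deltas": [
    {"dx":0,"dy":0,"dz":0,"rx":0,"ry":0,"rz":-6},
    {"dx":0,"dy":0,"dz":0,"rx":0,"ry":0,"rz":-13},
    {"dx":0,"dy":0,"dz":0,"rx":0,"ry":0,"rz":-13.5},
    {"dx":0,"dy":0,"dz":0,"rx":0,"ry":0,"rz":-13.5}
  ]
}}

```text
clock: 5.17
tcp_pos: [0.6405, 0.1498, 0.1964]
orientation: [1.695, 2.64, 0.012]
contact_force: [2.2, 5.5, 2.1]
grip_width: 0.0129
gripper_force: 50.7
```

Call:
{"fn": "send_rows", "kwargs": {
  "deltas": [
    {"dx":0,"dy":0,"dz":0,"rx":0,"ry":0,"rz":0},
    {"dx":0,"dy":0,"dz":0,"rx":0,"ry":0,"rz":0},
    {"dx":0,"dy":0,"dz":0,"rx":0,"ry":0,"rz":0},
    {"dx":0,"dy":0,"dz":0,"rx":0,"ry":0,"rz":0}
  ],
  "jaw": 42
}}

```text
clock: 5.5
tcp_pos: [0.6393, 0.1465, 0.1954]
orientation: [1.699, 2.638, 0.005]
contact_force: [-0.1, 0.2, 0.2]
grip_width: 0.0418
gripper_force: 0.0
```

Call:
{"fn": "send_rows", "kwargs": {
  "deltas": [
    {"dx":0,"dy":0,"dz":30,"rx":0,"ry":0,"rz":0},
    {"dx":0,"dy":0,"dz":60,"rx":0,"ry":0,"rz":0},
    {"dx":0,"dy":0,"dz":90,"rx":0,"ry":0,"rz":0},
    {"dx":0,"dy":0,"dz":110,"rx":0,"ry":0,"rz":0},
    {"dx":0,"dy":0,"dz":110,"rx":0,"ry":0,"rz":0}
  ]
}}

```text
clock: 5.92
tcp_pos: [0.6419, 0.1468, 0.3108]
orientation: [1.697, 2.634, 0.016]
contact_force: [0.6, -0.2, 0.3]
grip_width: 0.0418
gripper_force: 0.0
```

Run:
```python
from h import *
f=grab('wrist','w5.png'); P=cloud(f); g=P[...,2]
m=(g>.238)&(g<.25); q=P[m]; q=q[(abs(q[:,0]-.64)<.04)&(abs(q[:,1]-.148)<.04)]
print('bar',cv2.minAreaRect((q[:,:2]*1000).astype(np.float32)),len(q))
plan(.640,.148,.195,-66.7)
pickle.dump(grab('top','t5.png'),open('t5.pkl','wb'))
```

```text
bar ((640.8623046875, 148.82247924804688), (13.696722030639648, 41.16280746459961), 23.792173385620117) 863
closing axis at 24.4; d mm [  -0.8    1.2 -113.2] rz -1.1 tilt [-0.15  0.55  0.  ] q7 0.31 clock 5.97
```

View pics/w5.png

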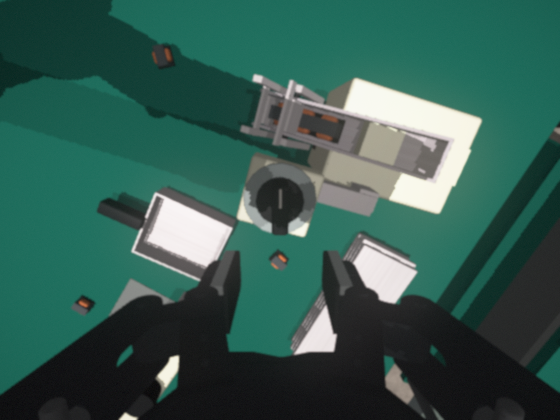

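Wrist view: the bar has turned to -66°, fully open, and the pieces slid to the gate at (275,110). Next come the strays, starting with the one at (279,260).

```bash
cat >> h.py <<'E'
def find(f,x,y,rad=.03,z0=.009,z1=.035):
    P=cloud(f); q=P[(P[...,2]>z0)&(P[...,2]<z1)]; q=q[np.hypot(q[:,0]-x,q[:,1]-y)<rad]
    if len(q)<15: print('none',len(q)); return
    top=q[q[:,2]>.014]; c,s,a=cv2.minAreaRect((top[:,:2]*1000).astype(np.float32))
    print('at',np.round(c,1),'size',np.round(s,1),'angle %.1f'%a,len(q),'z %.4f'%np.median(top[:,2]))
    return c[0]/1000,c[1]/1000,a
E
python3 - <<'E'
from h import *
f=grab('wrist')
for p in((.7025,.006),(.427,.224),(.425,-.213)): find(f,*p,rad=.05)
P=cloud(f)
s=find(f,.7025,.006)
plan(s[0],s[1],.05,s[2]); plan(s[0],s[1],.05,s[2]+90)
E
```

```text
at [705.5   5.5] size [22.4 26.6] angle 67.2 194 z 0.0178
at [429.7 224. ] size [21.7 26.1] angle 34.7 341 z 0.0179
at [ 426.7 -213.1] size [19.1 25.9] angle 75.7 201 z 0.0174
at [705.5   5.5] size [22.4 26.6] angle 67.2 194 z 0.0178
closing axis at 24.4; d mm [  66.5 -141.6 -254.9] rz -47.2 tilt [0.13 0.22 0.  ] q7 0.31 clock 6.07
closing axis at 24.4; d mm [  66.5 -141.6 -254.9] rz 42.8 tilt [-0.22  0.13  0.  ] q7 0.31 clock 6.07
```

Call:
{"fn": "send_rows", "kwargs": {
  "deltas": [
    {"dx":12,"dy":-28,"dz":0,"rx":0,"ry":0,"rz":7},
    {"dx":26,"dy":-56,"dz":-10,"rx":0,"ry":0,"rz":14},
    {"dx":40,"dy":-85,"dz":-25,"rx":0,"ry":0,"rz":21},
    {"dx":53,"dy":-113,"dz":-45,"rx":0,"ry":0,"rz":28},
    {"dx":66,"dy":-141,"dz":-70,"rx":0,"ry":0,"rz":35}
  ],
  "jaw": 50
}}

```text
clock: 6.48
tcp_pos: [0.7058, 0.0049, 0.2342]
orientation: [0.818, 3.031, 0.008]
contact_force: [-0.5, -0.1, -0.2]
grip_width: 0.05
gripper_force: 0.0
```

Call:
{"fn": "send_rows", "kwargs": {
  "deltas": [
    {"dx":0,"dy":0,"dz":-40,"rx":0,"ry":0,"rz":7},
    {"dx":0,"dy":0,"dz":-80,"rx":0,"ry":0,"rz":7.8},
    {"dx":0,"dy":0,"dz":-120,"rx":0,"ry":0,"rz":7.8},
    {"dx":0,"dy":0,"dz":-150,"rx":0,"ry":0,"rz":7.8},
    {"dx":0,"dy":0,"dz":-150,"rx":0,"ry":0,"rz":7.8}
  ]
}}

```text
clock: 6.9
tcp_pos: [0.6987, 0.0065, 0.0763]
orientation: [-0.617, -3.067, -0.002]
contact_force: [-1.7, 0.1, -1.1]
grip_width: 0.0499
gripper_force: 0.0
```

Run:
```python
from h import *
f=grab('wrist'); s=find(f,.7025,.006)
if s: plan(s[0],s[1],-.020,s[2]); plan(s[0],s[1],-.020,s[2]+90)
L=(cloud(f)-r.get_obs()['tcp_pos'])@tool()[1]; m=(abs(L[...,0])<.02)&(abs(L[...,1])<.06)&(f['z_map']>.05)&(L[...,2]<.02); print('tip tool z',np.percentile(L[m][:,2],[95,99,99.8]))
```

```text
at [705.4   4.1] size [22.3 26.1] angle 69.0 831 z 0.0180
closing axis at 67.2; d mm [   4.1   -2.3 -100.5] rz -88.2 tilt [-0.42  0.2   0.  ] q7 1.31 clock 6.95
closing axis at 67.2; d mm [   4.1   -2.3 -100.5] rz 1.8 tilt [-0.2  -0.42 -0.  ] q7 1.31 clock 6.95
tip tool z [-0.04931789 -0.03067257 -0.02449367]
```

Call:
{"fn": "send_rows", "kwargs": {
  "deltas": [
    {"dx":0,"dy":-1.5,"dz":-25,"rx":0,"ry":0,"rz":1.5},
    {"dx":0,"dy":-1.5,"dz":-50,"rx":0,"ry":0,"rz":1.5},
    {"dx":0,"dy":-1.5,"dz":-75,"rx":0,"ry":0,"rz":1.5},
    {"dx":0,"dy":-1.5,"dz":-95,"rx":0,"ry":0,"rz":1.5},
    {"dx":0,"dy":-1.5,"dz":-95,"rx":0,"ry":0,"rz":1.5}
  ]
}}

```text
clock: 7.37
tcp_pos: [0.7036, 0.0052, -0.0116]
orientation: [-0.578, -3.085, -0.006]
contact_force: [-1.4, 0.2, -0.7]
grip_width: 0.0498
gripper_force: 0.0
```

Call:
{"fn": "send_rows", "kwargs": {
  "deltas": [
    {"dx":0,"dy":0,"dz":-4,"rx":0,"ry":0,"rz":0},
    {"dx":0,"dy":0,"dz":-8,"rx":0,"ry":0,"rz":0},
    {"dx":0,"dy":0,"dz":-8,"rx":0,"ry":0,"rz":0}
  ]
}}

```text
clock: 7.62
tcp_pos: [0.7067, 0.0049, -0.0159]
orientation: [0.578, 3.084, 0.009]
contact_force: [-0.0, 0.7, 0.0]
grip_width: 0.0502
gripper_force: 0.0
```

Call:
{"fn": "send_rows", "kwargs": {
  "deltas": [
    {"dx":0,"dy":0,"dz":0,"rx":0,"ry":0,"rz":0},
    {"dx":0,"dy":0,"dz":0,"rx":0,"ry":0,"rz":0},
    {"dx":0,"dy":0,"dz":0,"rx":0,"ry":0,"rz":0},
    {"dx":0,"dy":0,"dz":0,"rx":0,"ry":0,"rz":0}
  ],
  "jaw": 15,
  "newtons": 40
}}

```text
clock: 7.95
tcp_pos: [0.7065, 0.0049, -0.016]
orientation: [0.579, 3.084, 0.009]
contact_force: [-0.9, -0.0, 6.0]
grip_width: 0.0228
gripper_force: 39.7
```

Call:
{"fn": "send_rows", "kwargs": {
  "deltas": [
    {"dx":0,"dy":0,"dz":30,"rx":0,"ry":0,"rz":0},
    {"dx":0,"dy":0,"dz":70,"rx":0,"ry":0,"rz":0},
    {"dx":0,"dy":0,"dz":90,"rx":0,"ry":0,"rz":0},
    {"dx":0,"dy":0,"dz":90,"rx":0,"ry":0,"rz":0},
    {"dx":0,"dy":0,"dz":90,"rx":0,"ry":0,"rz":0}
  ]
}}

```text
clock: 8.37
tcp_pos: [0.7065, 0.005, 0.0743]
orientation: [0.578, 3.083, 0.009]
contact_force: [-0.3, -0.2, -0.8]
grip_width: 0.0229
gripper_force: 39.0
```

```bash
cat >> h.py <<'E'
def pan(f,x,y):
    P=cloud(f); g=P[...,2]; q=P[(np.hypot(P[...,0]-x,P[...,1]-y)<.085)&(g>.034)&(g<.044)]
    c,s,a=cv2.minAreaRect((q[:,:2]*1000).astype(np.float32)); print('pan',np.round(c,1),np.round(s,1),'%.1f'%a,len(q))
    q=P[(np.hypot(P[...,0]-x+.1,P[...,1]-y)<.07)&(g>.047)&(g<.058)]
    if len(q)>20:
        c,s,a=cv2.minAreaRect((q[:,:2]*1000).astype(np.float32)); print('handle',np.round(c,1),np.round(s,1),'%.1f'%a,len(q))
E
python3 - <<'E'
from h import *
f=grab('top'); pan(f,.546,-.0085)
for p in((.7025,.006),(.428,.224),(.426,-.213)): find(f,*p,rad=.05)
a=np.radians(-2.9); c=np.array([.5455,-.0085]); M=np.array([[np.cos(a),-np.sin(a)],[np.sin(a),np.cos(a)]])
for y in(-.028,0,.028): print((c+M@[.02,y]).round(4))
plan(*(c+M@[.02,-.028]),.04,87.1); print(r.get_obs()['grip_width'])
E
```

```text
pan [545.2 -24.9] [ 72.5 124.6] 86.6 68
handle [453.3  -3.5] [18.7 63.2] 89.0 122
none 0
none 0
at [ 424.9 -214.6] size [26.3 21.1] angle 9.0 58 z 0.0179
[ 0.5641 -0.0375]
[ 0.5655 -0.0095]
[0.5669 0.0185]
closing axis at 68.8; d mm [-141.2  -42.6  -32.5] rz -71.7 tilt [0.06 0.31 0.  ] q7 1.34 clock 8.42
0.022955612577563633
```

Grasped (22.9 mm). Now place it in the pan's front half.

Call:
{"fn": "send_rows", "kwargs": {
  "deltas": [
    {"dx":-28,"dy":-8,"dz":0,"rx":0,"ry":0,"rz":-7},
    {"dx":-56,"dy":-17,"dz":0,"rx":0,"ry":0,"rz":-14},
    {"dx":-84,"dy":-25,"dz":0,"rx":0,"ry":0,"rz":-21},
    {"dx":-112,"dy":-34,"dz":0,"rx":0,"ry":0,"rz":-28},
    {"dx":-142,"dy":-42,"dz":0,"rx":0,"ry":0,"rz":-35}
  ]
}}

```text
clock: 8.83
tcp_pos: [0.5609, -0.0375, 0.0709]
orientation: [1.489, 2.765, 0.004]
contact_force: [0.1, 0.4, -0.8]
grip_width: 0.0227
gripper_force: 39.0
```

Call:
{"fn": "send_rows", "kwargs": {
  "deltas": [
    {"dx":0,"dy":0,"dz":0,"rx":0,"ry":0,"rz":-7},
    {"dx":0,"dy":0,"dz":0,"rx":0,"ry":0,"rz":-14},
    {"dx":0,"dy":0,"dz":0,"rx":0,"ry":0,"rz":-21},
    {"dx":0,"dy":0,"dz":0,"rx":0,"ry":0,"rz":-28},
    {"dx":0,"dy":0,"dz":0,"rx":0,"ry":0,"rz":-35}
  ]
}}

```text
clock: 9.25
tcp_pos: [0.5621, -0.037, 0.0711]
orientation: [2.25, 2.189, 0.001]
contact_force: [0.7, -0.1, -0.2]
grip_width: 0.0226
gripper_force: 39.0
```

Call:
{"fn": "send_rows", "kwargs": {
  "deltas": [
    {"dx":0,"dy":0,"dz":-10,"rx":0,"ry":0,"rz":-1.5},
    {"dx":0,"dy":0,"dz":-30,"rx":0,"ry":0,"rz":-1.5},
    {"dx":0,"dy":0,"dz":-55,"rx":0,"ry":0,"rz":-1.5},
    {"dx":0,"dy":0,"dz":-78,"rx":0,"ry":0,"rz":-1.5},
    {"dx":0,"dy":0,"dz":-78,"rx":0,"ry":0,"rz":-1.5}
  ]
}}

```text
clock: 9.67
tcp_pos: [0.5591, -0.0366, -0.0106]
orientation: [-2.27, -2.17, 0.006]
contact_force: [-0.4, 0.0, -0.9]
grip_width: 0.0233
gripper_force: 39.0
```

Call:
{"fn": "send_rows", "kwargs": {
  "deltas": [
    {"dx":0,"dy":0,"dz":0,"rx":0,"ry":0,"rz":0},
    {"dx":0,"dy":0,"dz":0,"rx":0,"ry":0,"rz":0},
    {"dx":0,"dy":0,"dz":0,"rx":0,"ry":0,"rz":0}
  ],
  "jaw": 38
}}

```text
clock: 9.92
tcp_pos: [0.5642, -0.0374, -0.0045]
orientation: [2.27, 2.164, 0.007]
contact_force: [0.0, -0.2, -0.2]
grip_width: 0.0379
gripper_force: 0.0
```

Call:
{"fn": "send_rows", "kwargs": {
  "deltas": [
    {"dx":0,"dy":0,"dz":30,"rx":0,"ry":0,"rz":0},
    {"dx":0,"dy":0,"dz":70,"rx":0,"ry":0,"rz":0},
    {"dx":0,"dy":0,"dz":110,"rx":0,"ry":0,"rz":0},
    {"dx":0,"dy":0,"dz":150,"rx":0,"ry":0,"rz":0},
    {"dx":0,"dy":0,"dz":150,"rx":0,"ry":0,"rz":0}
  ]
}}

```text
clock: 10.33
tcp_pos: [0.5684, -0.0384, 0.1528]
orientation: [2.266, 2.158, 0.021]
contact_force: [1.2, -0.3, -0.2]
grip_width: 0.0379
gripper_force: 0.0
```

Run:
```python
from h import *
f=grab('wrist','w7.png'); t=grab('top','t7.png')
for g in(f,t):
  pan(g,.546,-.0085)
  for p in((.428,.224),(.426,-.213)):
    s=find(g,*p,rad=.06)
    if s: plan(s[0],s[1],-.012,s[2]); plan(s[0],s[1],-.012,s[2]+90)
```

```text
pan [535.8  -9.8] [105.7 148.7] 87.2 2217
handle [455.7  -5.5] [20.1 65.6] 86.4 1725
none 0
none 0
pan [505.8 -50.3] [15.8 47.7] 88.4 22
at [427.2 226.1] size [22.5 25.9] angle 0.8 53 z 0.0179
closing axis at -2.7; d mm [-137.9  263.  -159.2] rz -86.5 tilt [0.6  0.07 0.  ] q7 0.31 clock 10.43
closing axis at -2.7; d mm [-137.9  263.  -159.2] rz 3.5 tilt [-0.07  0.6   0.  ] q7 0.31 clock 10.43
at [ 424.8 -213.7] size [18.  23.8] angle 63.5 55 z 0.0188
closing axis at -2.7; d mm [-140.3 -176.8 -159.2] rz -23.8 tilt [0.21 0.57 0.  ] q7 0.31 clock 10.43
closing axis at -2.7; d mm [-140.3 -176.8 -159.2] rz 66.2 tilt [-0.57  0.21  0.  ] q7 0.31 clock 10.43
```

View pics/t7.png

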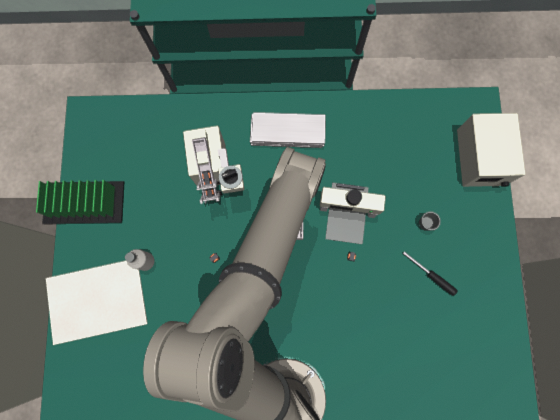

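Top view: the other two strays are still at (214,257) and (352,256). I go to the left one.

Call:
{"fn": "send_rows", "kwargs": {
  "deltas": [
    {"dx":-18,"dy":35,"dz":0,"rx":0,"ry":0,"rz":7},
    {"dx":-36,"dy":70,"dz":0,"rx":0,"ry":0,"rz":14},
    {"dx":-54,"dy":105,"dz":0,"rx":0,"ry":0,"rz":21},
    {"dx":-72,"dy":140,"dz":0,"rx":0,"ry":0,"rz":28},
    {"dx":-90,"dy":175,"dz":0,"rx":0,"ry":0,"rz":35}
  ],
  "jaw": 50
}}

```text
clock: 10.85
tcp_pos: [0.4714, 0.1391, 0.1438]
orientation: [1.507, 2.754, 0.005]
contact_force: [0.2, 0.3, -0.1]
grip_width: 0.0504
gripper_force: 0.0
```

Call:
{"fn": "send_rows", "kwargs": {
  "deltas": [
    {"dx":-16,"dy":30,"dz":-10,"rx":0,"ry":0,"rz":2},
    {"dx":-32,"dy":60,"dz":-35,"rx":0,"ry":0,"rz":2},
    {"dx":-46,"dy":87,"dz":-65,"rx":0,"ry":0,"rz":2},
    {"dx":-46,"dy":87,"dz":-65,"rx":0,"ry":0,"rz":2},
    {"dx":-46,"dy":87,"dz":-65,"rx":0,"ry":0,"rz":2}
  ]
}}

```text
clock: 11.27
tcp_pos: [0.4246, 0.2254, 0.0774]
orientation: [1.462, 2.78, -0.001]
contact_force: [-0.2, -0.1, 1.1]
grip_width: 0.0501
gripper_force: 0.0
```

Call:
{"fn": "send_rows", "kwargs": {
  "deltas": [
    {"dx":0,"dy":0,"dz":0,"rx":0,"ry":0,"rz":0},
    {"dx":0,"dy":0,"dz":0,"rx":0,"ry":0,"rz":0}
  ]
}}

```text
clock: 11.43
tcp_pos: [0.4284, 0.2236, 0.08]
orientation: [1.47, 2.772, 0.007]
contact_force: [-0.0, -0.1, 0.5]
grip_width: 0.0498
gripper_force: 0.0
```

Run:
```python
from h import *
f=grab('wrist'); s=find(f,.428,.2245,rad=.05)
if s: plan(s[0],s[1],-.013,s[2]); plan(s[0],s[1],-.013,s[2]+90)
```

```text
at [429.3 223.5] size [22.4 25.8] angle 36.6 820 z 0.0181
closing axis at 34.1; d mm [  0.7  -0.3 -93.2] rz -87.5 tilt [0.34 0.17 0.  ] q7 0.32 clock 11.48
closing axis at 34.1; d mm [  0.7  -0.3 -93.2] rz 2.5 tilt [-0.17  0.34  0.  ] q7 0.32 clock 11.48
```

Call:
{"fn": "send_rows", "kwargs": {
  "deltas": [
    {"dx":1,"dy":0,"dz":-25,"rx":0,"ry":0,"rz":2.5},
    {"dx":1,"dy":0,"dz":-50,"rx":0,"ry":0,"rz":2.5},
    {"dx":1,"dy":0,"dz":-75,"rx":0,"ry":0,"rz":2.5},
    {"dx":1,"dy":0,"dz":-93,"rx":0,"ry":0,"rz":2.5},
    {"dx":1,"dy":0,"dz":-93,"rx":0,"ry":0,"rz":2.5}
  ]
}}

```text
clock: 11.9
tcp_pos: [0.4277, 0.2229, -0.0154]
orientation: [1.41, 2.806, 0.001]
contact_force: [-0.8, 0.2, 0.7]
grip_width: 0.0498
gripper_force: 0.0
```

Call:
{"fn": "send_rows", "kwargs": {
  "deltas": [
    {"dx":0,"dy":0,"dz":0,"rx":0,"ry":0,"rz":0},
    {"dx":0,"dy":0,"dz":0,"rx":0,"ry":0,"rz":0},
    {"dx":0,"dy":0,"dz":0,"rx":0,"ry":0,"rz":0},
    {"dx":0,"dy":0,"dz":0,"rx":0,"ry":0,"rz":0},
    {"dx":0,"dy":0,"dz":0,"rx":0,"ry":0,"rz":0}
  ],
  "jaw": 15
}}

```text
clock: 12.32
tcp_pos: [0.4298, 0.2252, -0.012]
orientation: [1.407, 2.804, 0.011]
contact_force: [-1.0, -2.4, 8.3]
grip_width: 0.0225
gripper_force: 40.6
```

Call:
{"fn": "send_rows", "kwargs": {
  "deltas": [
    {"dx":0,"dy":0,"dz":30,"rx":0,"ry":0,"rz":0},
    {"dx":0,"dy":0,"dz":70,"rx":0,"ry":0,"rz":0},
    {"dx":16,"dy":-28,"dz":90,"rx":0,"ry":0,"rz":-7},
    {"dx":36,"dy":-61,"dz":90,"rx":0,"ry":0,"rz":-14},
    {"dx":56,"dy":-95,"dz":90,"rx":0,"ry":0,"rz":-21}
  ]
}}

```text
clock: 12.73
tcp_pos: [0.4861, 0.131, 0.079]
orientation: [1.896, 2.499, 0.014]
contact_force: [0.9, 0.3, -0.3]
grip_width: 0.0228
gripper_force: 39.7
```

Call:
{"fn": "send_rows", "kwargs": {
  "deltas": [
    {"dx":20,"dy":-35,"dz":0,"rx":0,"ry":0,"rz":-7},
    {"dx":40,"dy":-69,"dz":0,"rx":0,"ry":0,"rz":-14},
    {"dx":60,"dy":-104,"dz":0,"rx":0,"ry":0,"rz":-18.5},
    {"dx":80,"dy":-138,"dz":0,"rx":0,"ry":0,"rz":-18.5},
    {"dx":80,"dy":-138,"dz":0,"rx":0,"ry":0,"rz":-18.5}
  ]
}}

```text
clock: 13.15
tcp_pos: [0.5682, -0.0174, 0.0787]
orientation: [2.276, 2.148, 0.007]
contact_force: [0.6, -0.5, 0.2]
grip_width: 0.0227
gripper_force: 39.7
```

Run:
```python
from h import *
f=grab('wrist','w8.png'); pan(f,.546,-.0085); plan(.5655,-.0095,-.003,87.1); print(r.get_obs()['grip_width'])
```

```text
pan [535.8  -9.8] [106.6 148.7] 87.5 3297
handle [455.7  -5.9] [20.4 65.9] 87.5 2883
closing axis at -3.2; d mm [ -0.8   3.9 -80.9] rz 0.3 tilt [0.19 0.49 0.  ] q7 0.34 clock 13.2
0.022582863806045832
```

Call:
{"fn": "send_rows", "kwargs": {
  "deltas": [
    {"dx":0,"dy":0,"dz":-25,"rx":0,"ry":0,"rz":0},
    {"dx":0,"dy":0,"dz":-50,"rx":0,"ry":0,"rz":0},
    {"dx":0,"dy":0,"dz":-70,"rx":0,"ry":0,"rz":0},
    {"dx":0,"dy":0,"dz":-81,"rx":0,"ry":0,"rz":0},
    {"dx":0,"dy":0,"dz":-81,"rx":0,"ry":0,"rz":0}
  ]
}}

```text
clock: 13.62
tcp_pos: [0.5626, -0.0067, -0.0061]
orientation: [2.271, 2.168, 0.001]
contact_force: [0.6, 0.8, 0.7]
grip_width: 0.0227
gripper_force: 39.7
```

Call:
{"fn": "send_rows", "kwargs": {
  "deltas": [
    {"dx":0,"dy":0,"dz":0,"rx":0,"ry":0,"rz":0},
    {"dx":0,"dy":0,"dz":0,"rx":0,"ry":0,"rz":0},
    {"dx":0,"dy":0,"dz":0,"rx":0,"ry":0,"rz":0}
  ],
  "jaw": 38
}}

```text
clock: 13.87
tcp_pos: [0.5655, -0.0079, -0.0032]
orientation: [2.27, 2.164, 0.008]
contact_force: [-0.2, 0.9, 0.9]
grip_width: 0.0381
gripper_force: 0.0
```

Call:
{"fn": "send_rows", "kwargs": {
  "deltas": [
    {"dx":0,"dy":0,"dz":40,"rx":0,"ry":0,"rz":0},
    {"dx":0,"dy":0,"dz":80,"rx":0,"ry":0,"rz":0},
    {"dx":0,"dy":0,"dz":115,"rx":0,"ry":0,"rz":0},
    {"dx":-20,"dy":-29,"dz":130,"rx":0,"ry":0,"rz":0},
    {"dx":-40,"dy":-58,"dz":130,"rx":0,"ry":0,"rz":-5}
  ]
}}

```text
clock: 14.28
tcp_pos: [0.5282, -0.0657, 0.1302]
orientation: [2.355, 2.065, 0.017]
contact_force: [0.9, -1.5, -0.1]
grip_width: 0.0376
gripper_force: 0.0
```

Call:
{"fn": "send_rows", "kwargs": {
  "deltas": [
    {"dx":-22,"dy":-32,"dz":0,"rx":0,"ry":0,"rz":-3},
    {"dx":-44,"dy":-64,"dz":0,"rx":0,"ry":0,"rz":-6},
    {"dx":-66,"dy":-97,"dz":-5,"rx":0,"ry":0,"rz":-6},
    {"dx":-86,"dy":-124,"dz":-20,"rx":0,"ry":0,"rz":-6},
    {"dx":-101,"dy":-146,"dz":-50,"rx":0,"ry":0,"rz":-6}
  ],
  "jaw": 50
}}

```text
clock: 14.7
tcp_pos: [0.4243, -0.2151, 0.0782]
orientation: [2.465, 1.931, 0.012]
contact_force: [1.6, -0.3, 0.1]
grip_width: 0.0498
gripper_force: 0.0
```

Call:
{"fn": "send_rows", "kwargs": {
  "deltas": [
    {"dx":0,"dy":0,"dz":0,"rx":0,"ry":0,"rz":0},
    {"dx":0,"dy":0,"dz":0,"rx":0,"ry":0,"rz":0},
    {"dx":0,"dy":0,"dz":0,"rx":0,"ry":0,"rz":0}
  ]
}}

```text
clock: 14.95
tcp_pos: [0.4243, -0.212, 0.0762]
orientation: [2.467, 1.936, 0.006]
contact_force: [1.3, 0.6, 0.5]
grip_width: 0.0496
gripper_force: 0.0
```

Run:
```python
from h import *
f=grab('wrist'); s=find(f,.426,-.2135,rad=.05)
if s: plan(s[0],s[1],-.011,s[2]); plan(s[0],s[1],-.011,s[2]+90)
```

```text
at [ 387.3 -225.8] size [22.3 24.1] angle 82.0 728 z 0.0179
closing axis at -13.7; d mm [-37.7 -14.3 -87.4] rz 5.7 tilt [0.07 0.4  0.  ] q7 0.61 clock 15.0
closing axis at -13.7; d mm [-37.7 -14.3 -87.4] rz -84.3 tilt [ 0.4  -0.07  0.  ] q7 0.61 clock 15.0
```

The third stray was knocked aside to (0.387,-0.226), still within reach. I move above it and measure again.

Call:
{"fn": "send_rows", "kwargs": {
  "deltas": [
    {"dx":-19,"dy":-7,"dz":0,"rx":0,"ry":0,"rz":5.5},
    {"dx":-37,"dy":-14,"dz":0,"rx":0,"ry":0,"rz":5.5},
    {"dx":-37,"dy":-14,"dz":0,"rx":0,"ry":0,"rz":5.5},
    {"dx":-37,"dy":-14,"dz":0,"rx":0,"ry":0,"rz":5.5},
    {"dx":-37,"dy":-14,"dz":0,"rx":0,"ry":0,"rz":5.5}
  ]
}}

```text
clock: 15.42
tcp_pos: [0.3884, -0.2252, 0.0762]
orientation: [2.368, 2.055, 0.007]
contact_force: [1.1, -0.7, 0.4]
grip_width: 0.0502
gripper_force: 0.0
```

Run:
```python
from h import *
f=grab('wrist'); s=find(f,.387,-.226,rad=.05)
if s: plan(s[0],s[1],-.011,s[2]); plan(s[0],s[1],-.011,s[2]+90)
print(r.get_obs()['joints'].round(2))
```

```text
at [ 386.4 -225.5] size [23.3 25. ] angle 81.1 849 z 0.0180
closing axis at -8.1; d mm [ -2.   -0.2 -87. ] rz -0.8 tilt [0.11 0.39 0.  ] q7 0.73 clock 15.47
closing axis at -8.1; d mm [ -2.   -0.2 -87. ] rz 89.2 tilt [-0.39  0.11  0.  ] q7 0.73 clock 15.47
[-0.27  0.4   0.8   2.24 -0.47  0.66  0.73]
```

Call:
{"fn": "send_rows", "kwargs": {
  "deltas": [
    {"dx":-1,"dy":0,"dz":-25,"rx":0,"ry":0,"rz":0},
    {"dx":-1,"dy":0,"dz":-50,"rx":0,"ry":0,"rz":0},
    {"dx":-1,"dy":0,"dz":-70,"rx":0,"ry":0,"rz":0},
    {"dx":-1,"dy":0,"dz":-87,"rx":0,"ry":0,"rz":0},
    {"dx":-1,"dy":0,"dz":-87,"rx":0,"ry":0,"rz":0}
  ]
}}

```text
clock: 15.88
tcp_pos: [0.385, -0.2248, -0.0137]
orientation: [2.373, 2.057, 0.002]
contact_force: [0.6, 1.0, 0.5]
grip_width: 0.0503
gripper_force: 0.0
```

Call:
{"fn": "send_rows", "kwargs": {
  "deltas": [
    {"dx":0,"dy":0,"dz":0,"rx":0,"ry":0,"rz":0},
    {"dx":0,"dy":0,"dz":0,"rx":0,"ry":0,"rz":0},
    {"dx":0,"dy":0,"dz":0,"rx":0,"ry":0,"rz":0},
    {"dx":0,"dy":0,"dz":0,"rx":0,"ry":0,"rz":0},
    {"dx":0,"dy":0,"dz":0,"rx":0,"ry":0,"rz":0}
  ],
  "jaw": 15
}}

```text
clock: 16.3
tcp_pos: [0.3865, -0.2263, -0.0106]
orientation: [2.37, 2.052, 0.006]
contact_force: [-0.8, 0.2, 6.6]
grip_width: 0.0246
gripper_force: 40.0
```

Call:
{"fn": "send_rows", "kwargs": {
  "deltas": [
    {"dx":0,"dy":0,"dz":30,"rx":0,"ry":0,"rz":0},
    {"dx":0,"dy":0,"dz":70,"rx":0,"ry":0,"rz":0},
    {"dx":0,"dy":0,"dz":100,"rx":0,"ry":0,"rz":0},
    {"dx":0,"dy":0,"dz":120,"rx":0,"ry":0,"rz":0},
    {"dx":0,"dy":0,"dz":120,"rx":0,"ry":0,"rz":0}
  ]
}}

```text
clock: 16.72
tcp_pos: [0.3878, -0.2271, 0.112]
orientation: [2.368, 2.049, 0.012]
contact_force: [0.8, -0.2, -0.0]
grip_width: 0.0243
gripper_force: 39.6
```

Run:
```python
from h import *
f=grab('wrist'); t=grab('top','t9.png'); pan(t,.546,-.009)
a=np.radians(-2.9); c=np.array([.548,-.0104]); M=np.array([[np.cos(a),-np.sin(a)],[np.sin(a),np.cos(a)]])
plan(*(c+M@[.02,.028]),-.003,87.1); print(r.get_obs()['grip_width'],r.get_obs()['tcp_pos'])
```

```text
pan [546.1  -8.3] [106.1 124.3] 87.2 137
handle [453.1 -17. ] [43.7 66.4] 85.2 125
closing axis at -8.2; d mm [ 183.3  242.2 -112. ] rz 5.3 tilt [0.02 0.42 0.  ] q7 0.67 clock 16.82
0.024800591780017468 [ 0.38613551 -0.22566839  0.1090056 ]
```

Call:
{"fn": "send_rows", "kwargs": {
  "deltas": [
    {"dx":23,"dy":30,"dz":0,"rx":0,"ry":0,"rz":5},
    {"dx":46,"dy":60,"dz":0,"rx":0,"ry":0,"rz":5},
    {"dx":69,"dy":91,"dz":0,"rx":0,"ry":0,"rz":5},
    {"dx":92,"dy":121,"dz":0,"rx":0,"ry":0,"rz":5},
    {"dx":115,"dy":151,"dz":0,"rx":0,"ry":0,"rz":5}
  ]
}}

```text
clock: 17.23
tcp_pos: [0.5002, -0.0732, 0.1071]
orientation: [2.282, 2.156, 0.002]
contact_force: [0.6, -0.8, -0.8]
grip_width: 0.0249
gripper_force: 39.6
```

Call:
{"fn": "send_rows", "kwargs": {
  "deltas": [
    {"dx":23,"dy":31,"dz":0,"rx":0,"ry":0,"rz":0},
    {"dx":46,"dy":61,"dz":0,"rx":0,"ry":0,"rz":0},
    {"dx":68,"dy":91,"dz":0,"rx":0,"ry":0,"rz":0},
    {"dx":68,"dy":91,"dz":-20,"rx":0,"ry":0,"rz":0},
    {"dx":68,"dy":91,"dz":-40,"rx":0,"ry":0,"rz":0}
  ]
}}

```text
clock: 17.65
tcp_pos: [0.5696, 0.019, 0.0665]
orientation: [2.275, 2.161, 0.005]
contact_force: [0.1, -0.5, -0.3]
grip_width: 0.0244
gripper_force: 39.6
```

Run:
```python
from h import *
f=grab('wrist','w10.png'); pan(f,.548,-.0104); plan(.5694,.0166,-.002,87.1)
```

```text
pan [536.8  -9.5] [107.6 146.4] 86.8 3186
handle [455.5  -5.4] [20.8 66.1] 86.7 2859
closing axis at -3.1; d mm [  3.8  -0.9 -64.7] rz 0.2 tilt [ 0.12 -0.1   0.  ] q7 0.31 clock 17.7
```

View pics/w10.png

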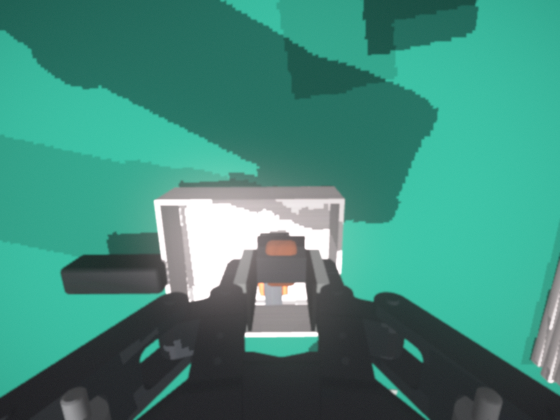

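Call:
{"fn": "send_rows", "kwargs": {
  "deltas": [
    {"dx":1,"dy":-1,"dz":-25,"rx":0,"ry":0,"rz":0},
    {"dx":1,"dy":-1,"dz":-45,"rx":0,"ry":0,"rz":0},
    {"dx":1,"dy":-1,"dz":-66,"rx":0,"ry":0,"rz":0},
    {"dx":1,"dy":-1,"dz":-66,"rx":0,"ry":0,"rz":0},
    {"dx":1,"dy":-1,"dz":-66,"rx":0,"ry":0,"rz":0}
  ]
}}

```text
clock: 18.12
tcp_pos: [0.5682, 0.0144, 0.001]
orientation: [2.283, 2.155, 0.001]
contact_force: [0.3, -0.4, 0.1]
grip_width: 0.0245
gripper_force: 53.9
```

Call:
{"fn": "send_rows", "kwargs": {
  "deltas": [
    {"dx":0,"dy":0,"dz":0,"rx":0,"ry":0,"rz":0},
    {"dx":0,"dy":0,"dz":0,"rx":0,"ry":0,"rz":0},
    {"dx":0,"dy":0,"dz":0,"rx":0,"ry":0,"rz":0}
  ],
  "jaw": 38
}}

```text
clock: 18.37
tcp_pos: [0.5692, 0.0146, 0.0025]
orientation: [2.281, 2.154, 0.004]
contact_force: [-0.3, 0.2, -0.2]
grip_width: 0.0381
gripper_force: 0.0
```

Call:
{"fn": "send_rows", "kwargs": {
  "deltas": [
    {"dx":0,"dy":0,"dz":40,"rx":0,"ry":0,"rz":0},
    {"dx":0,"dy":0,"dz":80,"rx":0,"ry":0,"rz":0},
    {"dx":0,"dy":0,"dz":110,"rx":0,"ry":0,"rz":7},
    {"dx":-20,"dy":-4,"dz":120,"rx":0,"ry":0,"rz":14},
    {"dx":-40,"dy":-8,"dz":120,"rx":0,"ry":0,"rz":21}
  ]
}}

```text
clock: 18.78
tcp_pos: [0.5319, 0.0068, 0.1256]
orientation: [1.839, 2.537, 0.013]
contact_force: [-0.1, -0.6, -0.4]
grip_width: 0.038
gripper_force: 0.0
```

Call:
{"fn": "send_rows", "kwargs": {
  "deltas": [
    {"dx":-16,"dy":-3,"dz":0,"rx":0,"ry":0,"rz":7},
    {"dx":-32,"dy":-6,"dz":0,"rx":0,"ry":0,"rz":14},
    {"dx":-48,"dy":-9,"dz":0,"rx":0,"ry":0,"rz":21},
    {"dx":-64,"dy":-12,"dz":0,"rx":0,"ry":0,"rz":28},
    {"dx":-79,"dy":-14,"dz":0,"rx":0,"ry":0,"rz":35}
  ],
  "jaw": 50
}}

```text
clock: 19.2
tcp_pos: [0.4493, -0.0075, 0.1227]
orientation: [0.994, 2.978, 0.008]
contact_force: [-0.4, -0.7, -0.7]
grip_width: 0.0501
gripper_force: 0.0
```

Call:
{"fn": "send_rows", "kwargs": {
  "deltas": [
    {"dx":0,"dy":0,"dz":0,"rx":0,"ry":0,"rz":7},
    {"dx":0,"dy":0,"dz":0,"rx":0,"ry":0,"rz":14},
    {"dx":0,"dy":0,"dz":0,"rx":0,"ry":0,"rz":21},
    {"dx":0,"dy":0,"dz":0,"rx":0,"ry":0,"rz":28},
    {"dx":0,"dy":0,"dz":0,"rx":0,"ry":0,"rz":34}
  ]
}}

```text
clock: 19.62
tcp_pos: [0.4502, -0.0072, 0.1227]
orientation: [0.08, 3.139, 0.009]
contact_force: [0.0, 0.1, 0.1]
grip_width: 0.0504
gripper_force: 0.0
```

Call:
{"fn": "send_rows", "kwargs": {
  "deltas": [
    {"dx":0,"dy":0,"dz":0,"rx":0,"ry":0,"rz":0},
    {"dx":0,"dy":0,"dz":0,"rx":0,"ry":0,"rz":0}
  ]
}}

```text
clock: 19.78
tcp_pos: [0.4503, -0.0073, 0.1226]
orientation: [0.095, 3.139, 0.009]
contact_force: [0.1, 0.0, -0.3]
grip_width: 0.0498
gripper_force: 0.0
```

Run:
```python
from h import *
f=grab('wrist','w11.png'); t=grab('top','t11.png'); pan(f,.548,-.0104); pan(t,.548,-.0104); plan(.4505,-.0051,-.006,-3.1); print(r.get_obs()['joints'].round(2))
for x,y in((.568,.018),(.567,-.011),(.566,-.038)): find(f,x,y,rad=.016)
```

```text
pan [546.3 -10.9] [106.1 122.8] 87.3 981
handle [454.6  -6.8] [19.8 65.3] 87.2 1859
pan [599.5 -10.9] [105.8  18.3] 86.7 51
closing axis at 86.6; d mm [ 1.000e-01  2.100e+00 -1.286e+02] rz 0.3 tilt [-0.3   0.06  0.  ] q7 1.57 clock 19.88
[-0.54  0.24  0.48  2.18 -0.17  0.75  1.57]
at [569.7  19. ] size [26.7 30.9] angle 24.2 459 z 0.0260
at [562.6 -11.5] size [29.7 22.5] angle 87.5 488 z 0.0210
at [560.8 -37.7] size [25.5 20.7] angle 89.2 395 z 0.0212
```

View pics/w11.png

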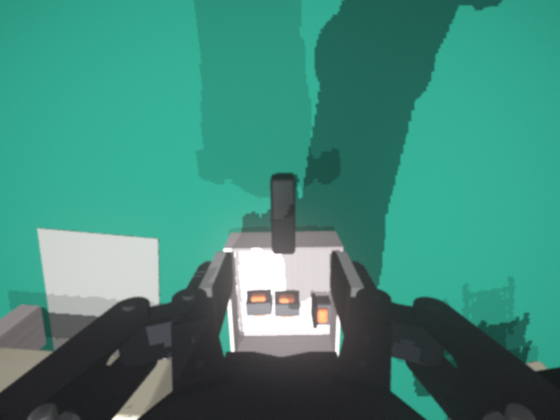

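Wrist view: all three strays are in the pan at (259,298), (287,298) and (321,312), with the handle at (284,210). Now grip the handle.

Call:
{"fn": "send_rows", "kwargs": {
  "deltas": [
    {"dx":-0.5,"dy":0.7,"dz":-35,"rx":0,"ry":0,"rz":0},
    {"dx":-0.5,"dy":0.7,"dz":-70,"rx":0,"ry":0,"rz":0},
    {"dx":-0.5,"dy":0.7,"dz":-100,"rx":0,"ry":0,"rz":0},
    {"dx":-0.5,"dy":0.7,"dz":-128,"rx":0,"ry":0,"rz":0},
    {"dx":-0.5,"dy":0.7,"dz":-128,"rx":0,"ry":0,"rz":0}
  ]
}}

```text
clock: 20.3
tcp_pos: [0.4466, -0.0067, -0.0093]
orientation: [-0.091, -3.134, -0.005]
contact_force: [-0.7, 0.1, 0.2]
grip_width: 0.0498
gripper_force: 0.0
```

Call:
{"fn": "send_rows", "kwargs": {
  "deltas": [
    {"dx":0,"dy":0,"dz":0,"rx":0,"ry":0,"rz":0},
    {"dx":0,"dy":0,"dz":0,"rx":0,"ry":0,"rz":0},
    {"dx":0,"dy":0,"dz":0,"rx":0,"ry":0,"rz":0}
  ],
  "jaw": 26,
  "newtons": 100
}}

```text
clock: 20.55
tcp_pos: [0.4514, -0.0063, -0.0039]
orientation: [0.09, 3.136, 0.009]
contact_force: [-1.3, -0.3, 1.0]
grip_width: 0.0258
gripper_force: 0.0
```

Call:
{"fn": "send_rows", "kwargs": {
  "deltas": [
    {"dx":0,"dy":0,"dz":0,"rx":0,"ry":0,"rz":0},
    {"dx":0,"dy":0,"dz":0,"rx":0,"ry":0,"rz":0},
    {"dx":0,"dy":0,"dz":0,"rx":0,"ry":0,"rz":0},
    {"dx":0,"dy":0,"dz":0,"rx":0,"ry":0,"rz":0}
  ],
  "jaw": 8
}}

```text
clock: 20.88
tcp_pos: [0.4515, -0.0061, -0.0037]
orientation: [0.089, 3.136, 0.01]
contact_force: [-1.1, 1.3, 7.7]
grip_width: 0.0186
gripper_force: 97.1
```

Call:
{"fn": "send_rows", "kwargs": {
  "deltas": [
    {"dx":0,"dy":0,"dz":6,"rx":0,"ry":0,"rz":0},
    {"dx":0,"dy":0,"dz":12,"rx":0,"ry":0,"rz":0},
    {"dx":0,"dy":0,"dz":20,"rx":0,"ry":0,"rz":0},
    {"dx":0,"dy":0,"dz":30,"rx":0,"ry":0,"rz":0},
    {"dx":0,"dy":0,"dz":30,"rx":0,"ry":0,"rz":0}
  ]
}}

```text
clock: 21.3
tcp_pos: [0.4511, -0.0063, 0.0265]
orientation: [0.089, 3.136, 0.009]
contact_force: [0.2, 0.2, -2.0]
grip_width: 0.0188
gripper_force: 97.8
```

```bash
cat >> h.py <<'E'
def rim(f,x,y,z0,z1,n='top'):
    P=cloud(f); g=P[...,2]; q=P[(np.hypot(P[...,0]-x,P[...,1]-y)<.085)&(g>z0)&(g<z1)]
    if len(q)<10: print('no rim'); return
    c,s,a=cv2.minAreaRect((q[:,:2]*1000).astype(np.float32)); A=np.c_[q[:,:2]-[x,y],np.ones(len(q))]
    print(n,'rim',np.round(c,1),np.round(s,1),'%.1f'%a,len(q),'z fit(slopex,slopey,z)',np.linalg.lstsq(A,q[:,2],rcond=None)[0].round(4))
E
python3 - <<'E'
from h import *
o=r.get_obs(); print(o['tcp_pos'],o['contact_force'],o['grip_width'])
f=grab('wrist','w12.png'); t=grab('top'); 
for g,n in((f,'wrist'),(t,'top')): rim(g,.548,-.0104,.052,.08,n)
E
```

```text
[ 0.45112785 -0.00629589  0.02648449] [ 0.2263677   0.24950612 -2.00781686] 0.018811538321521257
wrist rim [490.7  -8.4] [106.   47.8] 85.6 435 z fit(slopex,slopey,z) [-0.1358  0.007   0.0576]
top rim [579.6 -10.7] [105.3  56.8] 86.0 138 z fit(slopex,slopey,z) [ 0.1121 -0.0323  0.0591]
```

```bash
cat >> h.py <<'E'
def prof(f,ox,oy,yaw,lo,hi):
    """rim height profile along pan x"""
    a=np.radians(yaw); P=cloud(f); d=P[...,:2]-[ox,oy]; X=d[...,0]*np.cos(a)+d[...,1]*np.sin(a); Y=-d[...,0]*np.sin(a)+d[...,1]*np.cos(a); g=P[...,2]
    for nm,m in(('front',(abs(X-.0605)<.006)&(abs(Y)<.05)),('back',(abs(X+.0605)<.006)&(abs(Y)<.05)&(abs(Y)>.015)),('left',(abs(Y-.0515)<.005)&(abs(X)<.06)),('right',(abs(Y+.0515)<.005)&(abs(X)<.06)),('handle',(abs(Y)<.008)&(X<-.075)&(X>-.12))):
        q=g[m&(g>lo)&(g<hi)]
        if len(q)>4: print(nm,len(q),np.percentile(q,[50,85,97]).round(4))
E
python3 - <<'E'
from h import *
t=grab('top'); prof(t,.548,-.0104,-3.1,.045,.1)
s=grab('side'); prof(s,.548,-.0104,-3.1,.045,.1); f=grab('wrist');prof(f,.548,-.0104,-3.1,.045,.1)
E
```

```text
front 79 [0.0636 0.0692 0.0718]
left 30 [0.0669 0.0711 0.0732]
right 20 [0.0683 0.0699 0.0722]
front 37 [0.0666 0.0688 0.0694]
back 31 [0.0671 0.0696 0.0704]
left 290 [0.0581 0.0662 0.0689]
right 288 [0.0579 0.0669 0.0695]
handle 23 [0.0804 0.0816 0.0821]
back 77 [0.0608 0.0655 0.0681]
left 80 [0.0627 0.0682 0.0687]
right 72 [0.0632 0.0681 0.0687]
handle 3647 [0.0805 0.0811 0.0835]
```

Pan is level and lifted (rim about 0.070). I carry it round to a point in front of the paddle.

Call:
{"fn": "send_rows", "kwargs": {
  "deltas": [
    {"dx":0,"dy":0,"dz":8,"rx":0,"ry":0,"rz":0},
    {"dx":0,"dy":5,"dz":18,"rx":0,"ry":0,"rz":0},
    {"dx":-4,"dy":18,"dz":26,"rx":0,"ry":0,"rz":1},
    {"dx":-9,"dy":36,"dz":30,"rx":0,"ry":0,"rz":2},
    {"dx":-15,"dy":56,"dz":30.5,"rx":0,"ry":0,"rz":3}
  ]
}}

```text
clock: 21.97
tcp_pos: [0.4355, 0.0495, 0.056]
orientation: [0.009, 3.139, 0.008]
contact_force: [0.5, 0.4, -2.1]
grip_width: 0.0187
gripper_force: 97.7
```

Call:
{"fn": "send_rows", "kwargs": {
  "deltas": [
    {"dx":-4,"dy":25,"dz":0,"rx":0,"ry":0,"rz":2},
    {"dx":-8,"dy":50,"dz":0,"rx":0,"ry":0,"rz":4},
    {"dx":-11,"dy":75,"dz":0,"rx":0,"ry":0,"rz":6},
    {"dx":-15,"dy":100,"dz":0,"rx":0,"ry":0,"rz":7},
    {"dx":-18,"dy":122,"dz":0,"rx":0,"ry":0,"rz":8}
  ]
}}

```text
clock: 22.38
tcp_pos: [0.4165, 0.1731, 0.0553]
orientation: [-0.215, 3.134, 0.008]
contact_force: [-0.1, 0.2, -2.0]
grip_width: 0.0187
gripper_force: 97.6
```

Call:
{"fn": "send_rows", "kwargs": {
  "deltas": [
    {"dx":-1,"dy":12,"dz":0,"rx":0,"ry":0,"rz":0},
    {"dx":-1,"dy":20,"dz":0,"rx":0,"ry":0,"rz":0},
    {"dx":-1,"dy":20,"dz":0,"rx":0,"ry":0,"rz":0},
    {"dx":-1,"dy":20,"dz":0,"rx":0,"ry":0,"rz":0}
  ]
}}

```text
clock: 22.72
tcp_pos: [0.4161, 0.1906, 0.055]
orientation: [-0.211, 3.134, 0.007]
contact_force: [-0.2, -0.8, -2.7]
grip_width: 0.019
gripper_force: 97.7
```

Run:
```python
from h import *
o,T=tool(); print(o['tcp_pos'],o['contact_force'],o['grip_width'],'closing',np.degrees(np.arctan2(T[1,1],T[0,1])))
a=np.radians(8); u=np.array([np.cos(a),np.sin(a)]); d=o['tcp_pos'][:2]-[.5955,.2164]; print('feeder x,y of tcp',d@u,d@[-u[1],u[0]])
f=grab('wrist','w13.png'); t=grab('top','t13.png'); s=grab('side','s13.png')
c=o['tcp_pos'][:2]+.097*u
prof(t,*c,8,.08,.108); prof(s,*c,8,.08,.108)
# chute from top: points between z .112 and .15 near lip
P=cloud(t); g=P[...,2]; d=P[...,:2]-[.5955,.2164]; X=d@u; Y=d@np.array([-u[1],u[0]])
m=(abs(Y)<.03)&(X>-.02)&(X<.12)&(g>.11)
for x0 in np.arange(-.02,.12,.02):
    k=m&(X>=x0)&(X<x0+.02); print(round(x0,2),k.sum(),Y[k].min().round(3) if k.any() else 0,Y[k].max().round(3) if k.any() else 0,np.median(g[k]).round(3) if k.any() else 0)
```

```text
[0.41608411 0.19061637 0.0549605 ] [-0.21898014 -0.78703172 -2.68386166] 0.0189627595110768 closing 97.69252176612281
feeder x,y of tcp -0.18125821954505025 -0.000562843435482737
front 71 [0.0952 0.0993 0.1019]
back 20 [0.0967 0.1015 0.1038]
left 40 [0.0951 0.0992 0.1018]
right 61 [0.0975 0.1003 0.1032]
front 45 [0.0938 0.0986 0.0995]
back 19 [0.0978 0.0997 0.1   ]
left 175 [0.0909 0.0973 0.0992]
right 215 [0.0901 0.0967 0.0992]
handle 5 [0.0971 0.1058 0.1075]
-0.02 65 -0.026 0.029 0.154
0.0 139 -0.025 0.029 0.143
0.02 112 -0.025 0.028 0.162
0.04 116 -0.025 0.029 0.161
0.06 127 -0.029 0.03 0.164
0.08 171 -0.03 0.03 0.17
0.1 132 -0.03 0.03 0.189
```

Run:
```python
import cv2
a=cv2.imread('pics/s13.png')[120:260,180:380]; cv2.imwrite('pics/s13c.png',cv2.resize(a,None,fx=4,fy=4,interpolation=2))
```

```text
(no output)
```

View pics/s13c.png

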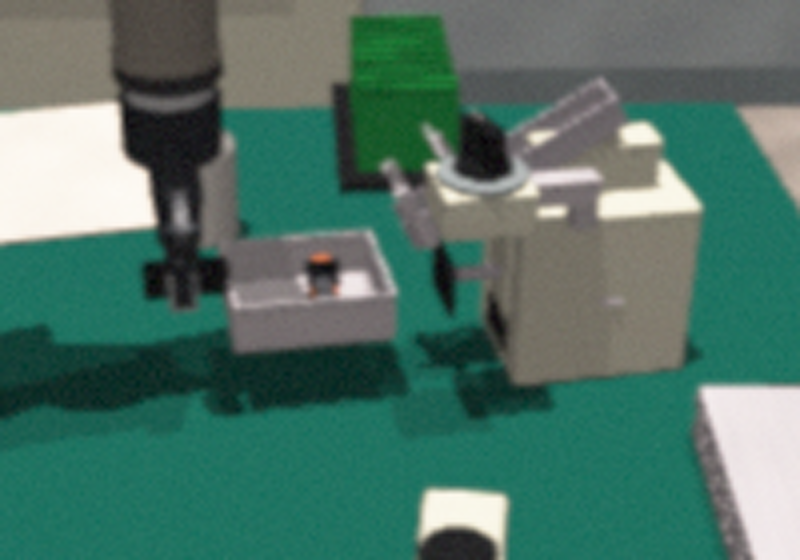

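Side crop: the pan is level in front of the paddle, rim below the chute lip, strays inside at (320,265). Now I advance onto the paddle.

Call:
{"fn": "send_rows", "kwargs": {
  "deltas": [
    {"dx":10,"dy":1.4,"dz":0,"rx":0,"ry":0,"rz":0.3},
    {"dx":22,"dy":3.1,"dz":0,"rx":0,"ry":0,"rz":0.3},
    {"dx":34,"dy":4.8,"dz":0,"rx":0,"ry":0,"rz":0.3},
    {"dx":42,"dy":5.9,"dz":0,"rx":0,"ry":0,"rz":0.3},
    {"dx":42,"dy":5.9,"dz":0,"rx":0,"ry":0,"rz":0.3}
  ]
}}

```text
clock: 23.28
tcp_pos: [0.4607, 0.1974, 0.0553]
orientation: [-0.218, 3.131, 0.009]
contact_force: [0.0, -0.6, -2.3]
grip_width: 0.0187
gripper_force: 97.8
```

Call:
{"fn": "send_rows", "kwargs": {
  "deltas": [
    {"dx":4,"dy":0.6,"dz":0,"rx":0,"ry":0,"rz":0},
    {"dx":8,"dy":1.1,"dz":0,"rx":0,"ry":0,"rz":0},
    {"dx":10,"dy":1.4,"dz":0,"rx":0,"ry":0,"rz":0},
    {"dx":10,"dy":1.4,"dz":0,"rx":0,"ry":0,"rz":0}
  ]
}}

```text
clock: 23.62
tcp_pos: [0.4671, 0.1985, 0.0547]
orientation: [0.22, -3.132, -0.007]
contact_force: [-2.9, -0.5, -1.9]
grip_width: 0.0189
gripper_force: 97.7
```

Call:
{"fn": "send_rows", "kwargs": {
  "deltas": [
    {"dx":4,"dy":0.6,"dz":0,"rx":0,"ry":0,"rz":0},
    {"dx":8,"dy":1.1,"dz":0,"rx":0,"ry":0,"rz":0},
    {"dx":12,"dy":1.7,"dz":0,"rx":0,"ry":0,"rz":0},
    {"dx":13,"dy":1.8,"dz":0,"rx":0,"ry":0,"rz":0}
  ]
}}

```text
clock: 23.95
tcp_pos: [0.481, 0.2006, 0.0548]
orientation: [0.22, -3.133, -0.008]
contact_force: [-4.0, -1.4, -3.7]
grip_width: 0.0187
gripper_force: 97.6
```

Call:
{"fn": "send_rows", "kwargs": {
  "deltas": [
    {"dx":0,"dy":0,"dz":0,"rx":0,"ry":0,"rz":0},
    {"dx":0,"dy":0,"dz":0,"rx":0,"ry":0,"rz":0},
    {"dx":0,"dy":0,"dz":0,"rx":0,"ry":0,"rz":0}
  ]
}}

```text
clock: 24.2
tcp_pos: [0.4802, 0.2005, 0.0547]
orientation: [0.221, -3.133, -0.008]
contact_force: [-3.4, -0.6, -4.3]
grip_width: 0.0189
gripper_force: 98.2
```

Run:
```python
from h import *
o,T=tool(); print(o['tcp_pos'],o['contact_force'],o['grip_width'],'closing',np.degrees(np.arctan2(T[1,1],T[0,1])))
a=np.radians(8); u=np.array([np.cos(a),np.sin(a)]); d=o['tcp_pos'][:2]-[.5955,.2164]; print('feeder x,y of tcp',d@u,d@[-u[1],u[0]])
```

```text
[0.4802186  0.20047343 0.05470429] [-3.39822562 -0.62541523 -4.28357942] 0.01888845343328023 closing 98.05351812140296
feeder x,y of tcp -0.11637604251299308 0.0002724983882158964
```

Call:
{"fn": "send_rows", "kwargs": {
  "deltas": [
    {"dx":2,"dy":0.3,"dz":0,"rx":0,"ry":0,"rz":0},
    {"dx":4,"dy":0.6,"dz":0,"rx":0,"ry":0,"rz":0},
    {"dx":4,"dy":0.6,"dz":0,"rx":0,"ry":0,"rz":0},
    {"dx":4,"dy":0.6,"dz":0,"rx":0,"ry":0,"rz":0}
  ]
}}

```text
clock: 24.53
tcp_pos: [0.4812, 0.2007, 0.054]
orientation: [0.221, -3.127, -0.006]
contact_force: [-12.0, -0.9, -0.9]
grip_width: 0.019
gripper_force: 98.9
```

Call:
{"fn": "send_rows", "kwargs": {
  "deltas": [
    {"dx":2,"dy":0.3,"dz":0,"rx":0,"ry":0,"rz":0},
    {"dx":2,"dy":0.3,"dz":0,"rx":0,"ry":0,"rz":0},
    {"dx":2,"dy":0.3,"dz":0,"rx":0,"ry":0,"rz":0}
  ]
}}

```text
clock: 24.78
tcp_pos: [0.4811, 0.2007, 0.0536]
orientation: [0.221, -3.124, -0.006]
contact_force: [-18.4, -1.4, 3.0]
grip_width: 0.0186
gripper_force: 99.3
```

Call:
{"fn": "send_rows", "kwargs": {
  "deltas": [
    {"dx":0,"dy":0,"dz":0,"rx":0,"ry":0,"rz":0},
    {"dx":0,"dy":0,"dz":0,"rx":0,"ry":0,"rz":0},
    {"dx":0,"dy":0,"dz":0,"rx":0,"ry":0,"rz":0},
    {"dx":0,"dy":0,"dz":0,"rx":0,"ry":0,"rz":0},
    {"dx":0,"dy":0,"dz":0,"rx":0,"ry":0,"rz":0}
  ]
}}

```text
clock: 25.2
tcp_pos: [0.4811, 0.2007, 0.0536]
orientation: [0.221, -3.124, -0.006]
contact_force: [-17.9, -2.5, 2.0]
grip_width: 0.0187
gripper_force: 99.3
```

```bash
cat > see.py <<'E'
from h import *
o=r.get_obs(); print(o['tcp_pos'].round(4),o['contact_force'].round(2),o['grip_width'])
def orange(f,n):
    im=f['frame'].astype(int); b,g,rr=im[...,0],im[...,1],im[...,2]
    m=((rr>110)&(rr>1.5*g)&(rr>1.7*b)).astype(np.uint8); k,_,st,c=cv2.connectedComponentsWithStats(m); P=cloud(f)
    for i in range(1,k):
        if st[i,4]>=3: u,v=c[i].astype(int); print(n,c[i].round(0),st[i,4],P[v,u].round(3))
orange(grab('top','t14.png'),'top'); orange(grab('side','s14.png'),'side')
E
python3 see.py
```

```text
[0.4811 0.2007 0.0536] [-17.88  -2.53   2.04] 0.01871448627062357
top [222. 206.] 6 [0.586 0.192 0.07 ]
side [280. 182.] 5 [0.589 0.255 0.085]
```

Call:
{"fn": "send_rows", "kwargs": {
  "deltas": [
    {"dx":-1.5,"dy":-0.2,"dz":0,"rx":0,"ry":0,"rz":0},
    {"dx":-1.5,"dy":-0.2,"dz":0,"rx":0,"ry":0,"rz":0},
    {"dx":-1.5,"dy":-0.2,"dz":0,"rx":0,"ry":0,"rz":0},
    {"dx":-1.5,"dy":-0.2,"dz":0,"rx":0,"ry":0,"rz":0},
    {"dx":-1.5,"dy":-0.2,"dz":0,"rx":0,"ry":0,"rz":0}
  ]
}}

```text
clock: 25.72
tcp_pos: [0.4812, 0.2007, 0.0539]
orientation: [0.221, -3.126, -0.006]
contact_force: [-13.3, -1.4, -0.6]
grip_width: 0.0187
gripper_force: 99.1
```

```bash
cat > chute.py <<'E'
from h import *
a=np.radians(8); u=np.array([np.cos(a),np.sin(a)])
def lane(f,n):
    P=cloud(f); d=P[...,:2]-[.5955,.2164]; X=d@u; Y=d@np.array([-u[1],u[0]]); h=P[...,2]-.115-X*np.tan(np.radians(30))
    im=f['frame'].astype(int)
    print(n,'h over floor per 10mm:',[(int(x*1000),*(np.round(1000*np.median(h[k])),int(np.median(im[k].max(-1)))) ) for x in np.arange(0,.16,.01) if (k:=(abs(Y-.0)<.008)&(X>=x)&(X<x+.01)&(P[...,2]>.1)).sum()>2])
lane(pickle.load(open('top0.pkl','rb')),'start'); lane(pickle.load(open('t5.pkl','rb')),'knob open'); lane(grab('top'),'now')
E
python3 chute.py; python3 see.py
```

```text
start h over floor per 10mm: [(0, np.float64(16.0), 152), (10, np.float64(0.0), 207), (20, np.float64(3.0), 187), (30, np.float64(3.0), 165), (40, np.float64(22.0), 95), (50, np.float64(21.0), 96), (60, np.float64(21.0), 93), (70, np.float64(21.0), 97), (80, np.float64(21.0), 95), (90, np.float64(22.0), 96), (100, np.float64(19.0), 98), (110, np.float64(9.0), 243), (120, np.float64(3.0), 242), (130, np.float64(1.0), 215), (140, np.float64(1.0), 194), (150, np.float64(1.0), 158)]
knob open h over floor per 10mm: []
now h over floor per 10mm: [(0, np.float64(1.0), 167), (10, np.float64(3.0), 174), (20, np.float64(4.0), 140), (30, np.float64(2.0), 146), (40, np.float64(2.0), 199), (50, np.float64(1.0), 200), (60, np.float64(1.0), 201), (70, np.float64(0.0), 202), (80, np.float64(1.0), 202), (90, np.float64(15.0), 181), (100, np.float64(14.0), 237), (110, np.float64(9.0), 237), (120, np.float64(4.0), 237), (130, np.float64(1.0), 202), (140, np.float64(1.0), 182), (150, np.float64(3.0), 143)]
[0.4812 0.2007 0.0539] [-14.03  -1.78   0.13] 0.01889115239469829
top [222. 206.] 6 [0.586 0.191 0.072]
side [280. 182.] 5 [0.589 0.257 0.084]
```

Chute lane is clear. I retreat and count in the pan.

Call:
{"fn": "send_rows", "kwargs": {
  "deltas": [
    {"dx":-8,"dy":-1.1,"dz":0,"rx":0,"ry":0,"rz":0},
    {"dx":-20,"dy":-2.8,"dz":0,"rx":0,"ry":0,"rz":0},
    {"dx":-35,"dy":-4.9,"dz":0,"rx":0,"ry":0,"rz":0},
    {"dx":-50,"dy":-7,"dz":0,"rx":0,"ry":0,"rz":0},
    {"dx":-60,"dy":-8.4,"dz":0,"rx":0,"ry":0,"rz":0}
  ]
}}

```text
clock: 26.28
tcp_pos: [0.4258, 0.1934, 0.0555]
orientation: [-0.221, 3.131, 0.01]
contact_force: [-0.4, -0.1, -3.0]
grip_width: 0.0188
gripper_force: 98.7
```

Call:
{"fn": "send_rows", "kwargs": {
  "deltas": [
    {"dx":-7,"dy":-1,"dz":0,"rx":0,"ry":0,"rz":0},
    {"dx":-7,"dy":-1,"dz":0,"rx":0,"ry":0,"rz":0},
    {"dx":-7,"dy":-1,"dz":0,"rx":0,"ry":0,"rz":0},
    {"dx":-7,"dy":-1,"dz":0,"rx":0,"ry":0,"rz":0}
  ]
}}

```text
clock: 26.62
tcp_pos: [0.4199, 0.1925, 0.0554]
orientation: [-0.22, 3.131, 0.009]
contact_force: [0.6, 0.5, -3.0]
grip_width: 0.0186
gripper_force: 98.7
```

```bash
python3 see.py; python3 chute.py | tail -1
python3 - <<'E'
from h import *
f=grab('wrist','w15.png'); t=cv2.imread('pics/t14.png'); s=cv2.imread('pics/s14.png')
A=cv2.resize(f['frame'],(400,300)); B=cv2.resize(t[130:270,170:310],(400,400),interpolation=2); C=cv2.resize(s[130:260,190:370],(400,300),interpolation=2)
out=np.zeros((600,800,3),np.uint8); out[:300,:400]=A; out[300:,:400]=C; out[:400,400:]=B; cv2.imwrite('pics/m15.png',out)
E
```

```text
[0.4199 0.1925 0.0554] [ 0.62  0.54 -3.04] 0.018614981124812587
top [203. 223.] 15 [0.527 0.25  0.087]
top [225. 225.] 6 [0.525 0.184 0.074]
side [261. 184.] 5 [0.526 0.253 0.084]
now h over floor per 10mm: [(0, np.float64(16.0), 135), (10, np.float64(2.0), 173), (20, np.float64(4.0), 138), (30, np.float64(32.0), 151), (40, np.float64(2.0), 199), (50, np.float64(2.0), 200), (60, np.float64(1.0), 201), (70, np.float64(2.0), 202), (80, np.float64(1.0), 202), (90, np.float64(15.0), 179), (100, np.float64(15.0), 237), (110, np.float64(8.0), 237), (120, np.float64(2.0), 237), (130, np.float64(1.0), 202), (140, np.float64(2.0), 183), (150, np.float64(2.0), 139)]
```

View pics/m15.png

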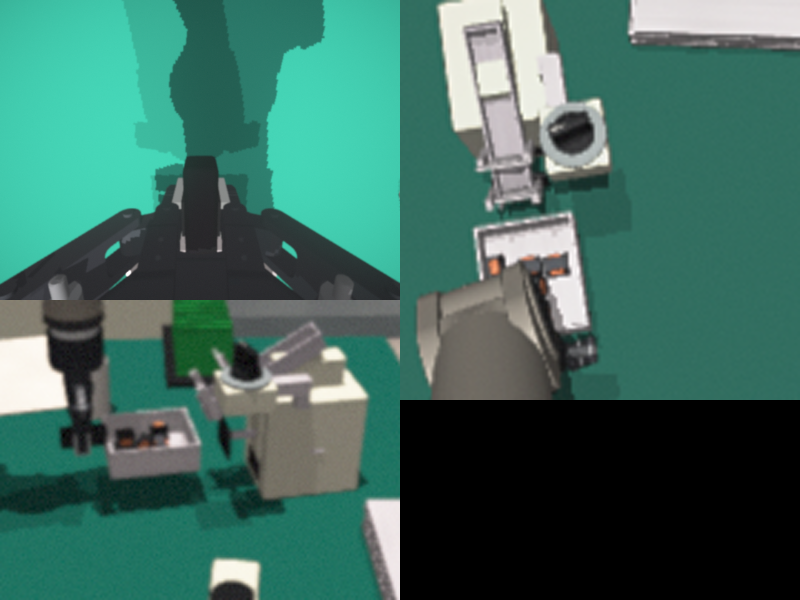

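Composite: the chute lane is empty (490,120) and several pieces are in the pan (130,435). The weight rose 0.8 N, which is three pieces. I refine the reader's pose numerically.

Run:
```python
from h import *
def beam(f,n):
    P=cloud(f); g=P[...,2]; q=P[(np.hypot(P[...,0]-.587,P[...,1]+.2095)<.12)&(g>.112)&(g<.127)][:,:2]*1000
    c,s,a=cv2.minAreaRect(q.astype(np.float32)); m=q.mean(0); w,V=np.linalg.eigh(np.cov((q-m).T)); v=V[:,1]
    print(n,np.round(c,1),np.round(s,1),'%.1f'%a,'pca yaw %.2f'%((np.degrees(np.arctan2(v[1],v[0]))-90+90)%180-90),m.round(1),len(q))
f0=pickle.load(open('top0.pkl','rb')); t=grab('top'); s=grab('side'); s0=pickle.load(open('side0.pkl','rb'))
for f,n in((f0,'t0'),(t,'t'),(s0,'s0'),(s,'s')): beam(f,n)
# stop bar and posts
a=np.radians(-8.5); u=np.array([np.cos(a),np.sin(a)]); v=np.array([-u[1],u[0]])
for f,n in((t,'t'),(s,'s')):
    P=cloud(f); d=P[...,:2]-[.587,-.2095]; X=d@u;Y=d@v; m=(X>.04)&(X<.1)&(abs(Y)<.06)&(P[...,2]>.008)&(P[...,2]<.022)
    if m.sum()>10:
        print(n,'stop',m.sum(),np.percentile(X[m],[2,50,98]).round(3),np.percentile(Y[m],[2,98]).round(3)); k=np.polyfit(Y[m],X[m],1); print('slope deg',np.degrees(np.arctan(k[0])))
    m=(abs(X)<.04)&(abs(Y)<.12)&(P[...,2]>.02)&(P[...,2]<.055)
    if m.sum()>10: print(n,'posts Y',np.histogram(Y[m],bins=np.arange(-.11,.12,.01)))
o=r.get_obs();print(o['joints'].round(2))
```

```text
t0 [ 587.7 -209.5] [189.4  51.5] 81.3 pca yaw -8.91 [ 586.1 -208.7] 840
t [ 588.2 -209.8] [189.6  51.5] 81.0 pca yaw -8.85 [ 586.  -208.7] 843
s0 [ 589.7 -213.2] [189.5  49.8] 80.9 pca yaw -9.51 [ 585.9 -239.3] 977
s [ 589.8 -212.4] [192.2  49.8] 80.9 pca yaw -9.53 [ 586.  -239.4] 977
t stop 99 [0.062 0.066 0.073] [-0.043  0.043]
slope deg 0.22086866686874476
t posts Y (array([0, 0, 6, 8, 5, 0, 0, 0, 0, 0, 0, 0, 0, 0, 0, 0, 0, 2, 8, 5, 0, 0]), array([-1.10000000e-01, -1.00000000e-01, -9.00000000e-02, -8.00000000e-02,
       -7.00000000e-02, -6.00000000e-02, -5.00000000e-02, -4.00000000e-02,
       -3.00000000e-02, -2.00000000e-02, -1.00000000e-02, -5.55111512e-17,
        1.00000000e-02,  2.00000000e-02,  3.00000000e-02,  4.00000000e-02,
        5.00000000e-02,  6.00000000e-02,  7.00000000e-02,  8.00000000e-02,
        9.00000000e-02,  1.00000000e-01,  1.10000000e-01]))
s stop 142 [0.065 0.07  0.075] [-0.047  0.039]
slope deg -0.07111346617316186
s posts Y (array([  0, 142, 121,   0,   0,   0,   0,   0,   0,   0,   0,   0,   0,
         0,   0,   0,   0,   0,   0,   0,   0,   0]), array([-1.10000000e-01, -1.00000000e-01, -9.00000000e-02, -8.00000000e-02,
       -7.00000000e-02, -6.00000000e-02, -5.00000000e-02, -4.00000000e-02,
       -3.00000000e-02, -2.00000000e-02, -1.00000000e-02, -5.55111512e-17,
        1.00000000e-02,  2.00000000e-02,  3.00000000e-02,  4.00000000e-02,
        5.00000000e-02,  6.00000000e-02,  7.00000000e-02,  8.00000000e-02,
        9.00000000e-02,  1.00000000e-01,  1.10000000e-01]))
[-0.86  0.38  0.36  2.21 -0.24  0.59  1.38]
```

Call:
{"fn": "send_rows", "kwargs": {
  "deltas": [
    {"dx":0,"dy":-15,"dz":0,"rx":0,"ry":0,"rz":-1},
    {"dx":4,"dy":-45,"dz":0,"rx":0,"ry":0,"rz":-3},
    {"dx":8,"dy":-80,"dz":0,"rx":0,"ry":0,"rz":-5},
    {"dx":12,"dy":-115,"dz":0,"rx":0,"ry":0,"rz":-7},
    {"dx":15,"dy":-150,"dz":0,"rx":0,"ry":0,"rz":-9}
  ]
}}

```text
clock: 27.33
tcp_pos: [0.4335, 0.0401, 0.0551]
orientation: [0.029, 3.14, 0.008]
contact_force: [0.8, -0.4, -2.6]
grip_width: 0.0188
gripper_force: 98.7
```

Call:
{"fn": "send_rows", "kwargs": {
  "deltas": [
    {"dx":0,"dy":-5,"dz":15,"rx":0,"ry":0,"rz":-1},
    {"dx":0,"dy":-10,"dz":35,"rx":0,"ry":0,"rz":-2},
    {"dx":0,"dy":-15,"dz":55,"rx":0,"ry":0,"rz":-3},
    {"dx":0,"dy":-25,"dz":72,"rx":0,"ry":0,"rz":-4},
    {"dx":0,"dy":-45,"dz":82,"rx":0,"ry":0,"rz":-5}
  ]
}}

```text
clock: 27.75
tcp_pos: [0.4342, -0.0025, 0.1386]
orientation: [0.161, 3.134, 0.01]
contact_force: [0.3, 0.1, -4.2]
grip_width: 0.0187
gripper_force: 98.9
```

Call:
{"fn": "send_rows", "kwargs": {
  "deltas": [
    {"dx":-3,"dy":-25,"dz":0,"rx":0,"ry":0,"rz":-1},
    {"dx":-8,"dy":-55,"dz":0,"rx":0,"ry":0,"rz":-2},
    {"dx":-16,"dy":-85,"dz":0,"rx":0,"ry":0,"rz":-3},
    {"dx":-26,"dy":-115,"dz":0,"rx":0,"ry":0,"rz":-3},
    {"dx":-38,"dy":-145,"dz":0,"rx":0,"ry":0,"rz":-3}
  ]
}}

```text
clock: 28.17
tcp_pos: [0.3947, -0.1498, 0.1371]
orientation: [0.246, 3.13, 0.008]
contact_force: [-0.2, -0.0, -3.5]
grip_width: 0.0188
gripper_force: 98.9
```

Call:
{"fn": "send_rows", "kwargs": {
  "deltas": [
    {"dx":-6,"dy":-25,"dz":0,"rx":0,"ry":0,"rz":0},
    {"dx":-6,"dy":-32,"dz":0,"rx":0,"ry":0,"rz":0},
    {"dx":-6,"dy":-32,"dz":0,"rx":0,"ry":0,"rz":0},
    {"dx":-6,"dy":-32,"dz":0,"rx":0,"ry":0,"rz":0}
  ]
}}

```text
clock: 28.5
tcp_pos: [0.3893, -0.18, 0.1369]
orientation: [0.247, 3.131, 0.008]
contact_force: [-0.4, 0.5, -2.0]
grip_width: 0.0186
gripper_force: 99.0
```

```bash
cat > rd.py <<'E'
from h import *
o,T=tool(); y=np.degrees(np.arctan2(T[1,1],T[0,1]))-90; print(o['tcp_pos'].round(4),o['contact_force'].round(1),'tool yaw %.2f'%y,'tilt',T[:,2].round(4),o['joints'].round(2),o['clock'])
a=np.radians(-8.9); u=np.array([np.cos(a),np.sin(a)]); v=np.array([-u[1],u[0]]); d=o['tcp_pos'][:2]-[.588,-.2105]; print('reader x,y of tcp',d@u,d@v)
E
python3 rd.py
python3 - <<'E'
from h import *
o,T=tool(); y=np.degrees(np.arctan2(T[1,1],T[0,1]))-90; a=np.radians(y); c=o['tcp_pos'][:2]+.097*np.array([np.cos(a),np.sin(a)]); z=o['tcp_pos'][2]+.0037+.04
for n in('top','side'):
    f=grab(n); prof(f,*c,y,z-.02,z+.02); rim(f,*c,z-.008,z+.006,n)
E
```

```text
[ 0.3893 -0.18    0.1369] [-0.4  0.5 -2. ] tool yaw -9.03 tilt [ 0.0014  0.0053 -1.    ] [-0.29  0.19  0.66  2.22 -0.17  0.78  1.9 ] 28.5
reader x,y of tcp -0.2010689218997167 -0.000614864513984615
front 87 [0.1767 0.1804 0.1828]
back 21 [0.1788 0.1822 0.1826]
left 72 [0.1782 0.1815 0.1842]
right 43 [0.176  0.1819 0.1829]
top rim [ 483.7 -193.2] [106.6 124.4] 81.5 155 z fit(slopex,slopey,z) [-0.0078  0.003   0.1791]
front 82 [0.1791 0.1808 0.1817]
back 84 [0.1768 0.1812 0.1821]
left 401 [0.1721 0.1796 0.1813]
right 483 [0.172  0.1795 0.1812]
handle 38 [0.192  0.1932 0.1939]
side rim [ 475.1 -192.2] [111.2 145.7] 81.5 713 z fit(slopex,slopey,z) [-0.0111  0.0011  0.1782]
```

Call:
{"fn": "send_rows", "kwargs": {
  "deltas": [
    {"dx":0,"dy":0,"dz":-20,"rx":0,"ry":0,"rz":-0.3},
    {"dx":0,"dy":0,"dz":-45,"rx":0,"ry":0,"rz":-0.3},
    {"dx":0,"dy":0,"dz":-70,"rx":0,"ry":0,"rz":-0.3},
    {"dx":0,"dy":0,"dz":-92,"rx":0,"ry":0,"rz":-0.3},
    {"dx":0,"dy":0,"dz":-110,"rx":0,"ry":0,"rz":-0.3}
  ]
}}

```text
clock: 29.02
tcp_pos: [0.3895, -0.1782, 0.0254]
orientation: [-0.248, -3.132, -0.009]
contact_force: [-0.3, 0.8, -2.8]
grip_width: 0.0187
gripper_force: 98.9
```

Call:
{"fn": "send_rows", "kwargs": {
  "deltas": [
    {"dx":0,"dy":0,"dz":-14,"rx":0,"ry":0,"rz":0},
    {"dx":0,"dy":0,"dz":-24,"rx":0,"ry":0,"rz":0},
    {"dx":0,"dy":0,"dz":-27,"rx":0,"ry":0,"rz":0},
    {"dx":0,"dy":0,"dz":-27,"rx":0,"ry":0,"rz":0}
  ]
}}

```text
clock: 29.35
tcp_pos: [0.3895, -0.1793, -0.0004]
orientation: [0.251, 3.131, 0.009]
contact_force: [0.1, -0.4, -1.8]
grip_width: 0.019
gripper_force: 98.9
```

```bash
python3 rd.py
python3 - <<'E'
from h import *
o,T=tool(); y=np.degrees(np.arctan2(T[1,1],T[0,1]))-90; a=np.radians(y); u=np.array([np.cos(a),np.sin(a)]); c=o['tcp_pos'][:2]+.097*u
for n in('top','side'):
    f=grab(n,n+'16.png'); P=cloud(f); d=P[...,:2]-c; X=d@u; Y=d@np.array([-u[1],u[0]]); m=(abs(X)<.055)&(abs(Y)<.045)&(P[...,2]<.2)
    print(n,'inside heights',m.sum(),np.percentile(P[...,2][m],[50,90,98,100]).round(3))
E
```

```text
[ 0.3895 -0.1793 -0.0004] [ 0.1 -0.4 -1.8] tool yaw -9.18 tilt [ 6.0e-04  5.5e-03 -1.0e+00] [-0.08  0.48  0.45  2.3  -0.49  0.45  2.18] 29.35
reader x,y of tcp -0.2009685114602386 0.0001072493689720129
top inside heights 630 [0.007 0.025 0.033 0.036]
side inside heights 897 [0.018 0.041 0.044 0.046]
```

Call:
{"fn": "send_rows", "kwargs": {
  "deltas": [
    {"dx":10,"dy":-1.5,"dz":0,"rx":0,"ry":0,"rz":0},
    {"dx":28,"dy":-4.4,"dz":0,"rx":0,"ry":0,"rz":0},
    {"dx":46,"dy":-7.2,"dz":0,"rx":0,"ry":0,"rz":0},
    {"dx":64,"dy":-10,"dz":0,"rx":0,"ry":0,"rz":0},
    {"dx":80,"dy":-12.5,"dz":0,"rx":0,"ry":0,"rz":0}
  ]
}}

```text
clock: 29.87
tcp_pos: [0.4724, -0.1927, 0.001]
orientation: [0.252, 3.128, 0.007]
contact_force: [0.9, -0.4, -3.5]
grip_width: 0.0189
gripper_force: 98.9
```

Call:
{"fn": "send_rows", "kwargs": {
  "deltas": [
    {"dx":8,"dy":-1.3,"dz":0,"rx":0,"ry":0,"rz":0},
    {"dx":14,"dy":-2.2,"dz":-1,"rx":0,"ry":0,"rz":0},
    {"dx":14,"dy":-2.2,"dz":-2,"rx":0,"ry":0,"rz":0},
    {"dx":14,"dy":-2.2,"dz":-3,"rx":0,"ry":0,"rz":0},
    {"dx":14,"dy":-2.2,"dz":-3,"rx":0,"ry":0,"rz":0}
  ]
}}

```text
clock: 30.28
tcp_pos: [0.4829, -0.1946, -0.003]
orientation: [0.253, 3.13, 0.008]
contact_force: [0.5, -0.9, -0.9]
grip_width: 0.0184
gripper_force: 99.3
```

```bash
python3 rd.py
```

```text
[ 0.4829 -0.1946 -0.003 ] [ 0.5 -0.9 -0.9] tool yaw -9.26 tilt [ 0.0015  0.0051 -1.    ] [-0.09  0.59  0.46  2.1  -0.49  0.56  2.13] 30.2833
reader x,y of tcp -0.1063109978974573 -0.0006008404875011072
```

Call:
{"fn": "send_rows", "kwargs": {
  "deltas": [
    {"dx":3,"dy":-0.5,"dz":-0.5,"rx":0,"ry":0,"rz":0.3},
    {"dx":6,"dy":-0.9,"dz":-0.5,"rx":0,"ry":0,"rz":0.3},
    {"dx":8,"dy":-1.2,"dz":-0.5,"rx":0,"ry":0,"rz":0.3},
    {"dx":8,"dy":-1.2,"dz":-0.5,"rx":0,"ry":0,"rz":0.3}
  ]
}}

```text
clock: 30.62
tcp_pos: [0.492, -0.1961, -0.0034]
orientation: [0.245, 3.13, 0.008]
contact_force: [0.1, -0.7, -0.6]
grip_width: 0.0185
gripper_force: 99.3
```

Call:
{"fn": "send_rows", "kwargs": {
  "deltas": [
    {"dx":1,"dy":-0.2,"dz":0,"rx":0,"ry":0,"rz":0},
    {"dx":2,"dy":-0.3,"dz":0,"rx":0,"ry":0,"rz":0},
    {"dx":2,"dy":-0.3,"dz":0,"rx":0,"ry":0,"rz":0}
  ]
}}

```text
clock: 30.87
tcp_pos: [0.4934, -0.1963, -0.0035]
orientation: [0.245, 3.131, 0.008]
contact_force: [-2.4, 0.2, 0.5]
grip_width: 0.0187
gripper_force: 99.6
```

```bash
python3 rd.py
```

```text
[ 0.4934 -0.1963 -0.0035] [-2.4  0.2  0.5] tool yaw -8.96 tilt [ 0.0014  0.005  -1.    ] [-0.09  0.6   0.46  2.07 -0.48  0.57  2.13] 30.8667
reader x,y of tcp -0.09567545386644657 -0.0005619929810004465
```

Call:
{"fn": "send_rows", "kwargs": {
  "deltas": [
    {"dx":1,"dy":-0.2,"dz":-0.3,"rx":0,"ry":0,"rz":0},
    {"dx":2.5,"dy":-0.4,"dz":-0.3,"rx":0,"ry":0,"rz":0},
    {"dx":2.5,"dy":-0.4,"dz":-0.3,"rx":0,"ry":0,"rz":0}
  ]
}}

```text
clock: 31.12
tcp_pos: [0.4934, -0.1962, -0.0036]
orientation: [-0.246, -3.129, -0.011]
contact_force: [-11.8, 3.7, 14.6]
grip_width: 0.0189
gripper_force: 101.5
```

```bash
python3 rd.py
python3 - <<'E'
from h import *
o,T=tool(); print(o['moment'])
for n in('top','side'):
    f=grab(n); P=cloud(f); g=P[...,2]; q=P[(np.hypot(P[...,0]-.535,P[...,1]+.203)<.06)&(g>.033)&(g<.046)]
    a=np.radians(-8.9); u=np.array([np.cos(a),np.sin(a)]); v=np.array([-u[1],u[0]]); d=q[:,:2]-[.588,-.2105]; X=d@u;Y=d@v
    for s,m in(('L',(Y>.04)),('R',(Y<-.04)),('back',(abs(Y)<.04))):
        if m.sum()>8: k=np.polyfit(X[m],Y[m],1) if s!='back' else -np.polyfit(Y[m],X[m],1); print(n,s,m.sum(),'rel yaw %.2f'%np.degrees(np.arctan(k[0])),np.median(X[m]).round(4),np.median(Y[m]).round(4))
E
```

```text
[ 0.4934 -0.1962 -0.0036] [-11.8   3.7  14.6] tool yaw -8.99 tilt [-0.0025  0.0072 -1.    ] [-0.09  0.6   0.46  2.07 -0.48  0.58  2.12] 31.1167
reader x,y of tcp -0.09566981638460294 -0.000501679366434804
[0.18267505 1.6352837  0.01309975]
top L 16 rel yaw 8.46 -0.0482 0.0515
side L 45 rel yaw 3.57 -0.0468 0.0505
side R 61 rel yaw -5.35 -0.0454 -0.0523
side back 190 rel yaw -22.07 -0.0581 -0.0113
```

Call:
{"fn": "send_rows", "kwargs": {
  "deltas": [
    {"dx":-1.5,"dy":0.2,"dz":0.3,"rx":0,"ry":0,"rz":0},
    {"dx":-1.5,"dy":0.2,"dz":0.3,"rx":0,"ry":0,"rz":0},
    {"dx":-1.5,"dy":0.2,"dz":0.3,"rx":0,"ry":0,"rz":0}
  ]
}}

```text
clock: 31.47
tcp_pos: [0.4935, -0.1962, -0.0036]
orientation: [-0.245, -3.132, -0.009]
contact_force: [-6.1, 2.1, 5.5]
grip_width: 0.0189
gripper_force: 100.2
```

Call:
{"fn": "send_rows", "kwargs": {
  "deltas": [
    {"dx":0,"dy":0,"dz":0,"rx":0,"ry":0,"rz":0},
    {"dx":0,"dy":0,"dz":0,"rx":0,"ry":0,"rz":0},
    {"dx":0,"dy":0,"dz":0,"rx":0,"ry":0,"rz":0},
    {"dx":0,"dy":0,"dz":0,"rx":0,"ry":0,"rz":0}
  ],
  "jaw": 45
}}

```text
clock: 31.8
tcp_pos: [0.4952, -0.1964, -0.0034]
orientation: [0.244, 3.13, 0.008]
contact_force: [0.3, 0.2, 0.2]
grip_width: 0.0451
gripper_force: 0.0
```

Call:
{"fn": "send_rows", "kwargs": {
  "deltas": [
    {"dx":0,"dy":0,"dz":20,"rx":0,"ry":0,"rz":0},
    {"dx":0,"dy":0,"dz":50,"rx":0,"ry":0,"rz":0},
    {"dx":-15,"dy":2,"dz":90,"rx":0,"ry":0,"rz":0},
    {"dx":-30,"dy":5,"dz":130,"rx":0,"ry":0,"rz":0},
    {"dx":-45,"dy":7,"dz":165,"rx":0,"ry":0,"rz":0}
  ]
}}

```text
clock: 32.22
tcp_pos: [0.4491, -0.1895, 0.163]
orientation: [0.245, 3.131, 0.007]
contact_force: [0.5, 0.7, 1.8]
grip_width: 0.0452
gripper_force: 0.0
```

Call:
{"fn": "send_rows", "kwargs": {
  "deltas": [
    {"dx":0,"dy":20,"dz":40,"rx":0,"ry":0,"rz":0},
    {"dx":0,"dy":50,"dz":80,"rx":0,"ry":0,"rz":0},
    {"dx":0,"dy":85,"dz":110,"rx":0,"ry":0,"rz":0},
    {"dx":10,"dy":120,"dz":140,"rx":0,"ry":0,"rz":0},
    {"dx":20,"dy":150,"dz":150,"rx":0,"ry":0,"rz":0}
  ]
}}

```text
clock: 32.63
tcp_pos: [0.4669, -0.0489, 0.3098]
orientation: [0.249, 3.126, 0.011]
contact_force: [1.5, 0.1, 0.3]
grip_width: 0.0446
gripper_force: 0.0
```

```bash
cat > panchk.py <<'E'
from h import *
a=np.radians(-8.9); u=np.array([np.cos(a),np.sin(a)]); v=np.array([-u[1],u[0]])
for n in('top','side','wrist'):
    f=grab(n,n+'17.png'); P=cloud(f); g=P[...,2]; d=P[...,:2]-[.588,-.2105]; X=d@u; Y=d@v
    m=(abs(Y)<.012)&(X>-.14)&(X<-.066)&(g>.049)&(g<.056)
    if m.sum()>15: 
        c,s,an=cv2.minAreaRect((np.c_[X[m],Y[m]]*1000).astype(np.float32)); k=np.polyfit(X[m],Y[m],1); print(n,'handle in reader frame',m.sum(),np.round(c,1),np.round(s,1),'%.1f'%an,'fit yaw %.2f'%np.degrees(np.arctan(k[0])),'back end',np.percentile(X[m],[1,99]).round(4))
    m=(abs(Y)<.053)&(X<-.05)&(X>-.07)&(g>.034)&(g<.043)
    if m.sum()>8: k=np.polyfit(Y[m],X[m],1); print(n,'back rim',m.sum(),np.median(X[m]).round(4),'yaw %.2f'%np.degrees(-np.arctan(k[0])),Y[m].min().round(4),Y[m].max().round(4))
    m=(X>.04)&(X<.07)&(abs(Y)<.06)&(g>.034)&(g<.043)
    if m.sum()>8: k=np.polyfit(Y[m],X[m],1); print(n,'front rim',m.sum(),np.percentile(X[m],[5,50,95]).round(4),'yaw %.2f'%np.degrees(-np.arctan(k[0])))
    m=(X>.045)&(X<.09)&(abs(Y)<.06)&(g>.008)&(g<.02)
    if m.sum()>8: print(n,'stop',np.percentile(X[m],[5,50,95]).round(4))
    im=f['frame'].astype(int); b,gg,rr=im[...,0],im[...,1],im[...,2]; mk=((rr>110)&(rr>1.5*gg)&(rr>1.7*b)).astype(np.uint8); k,_,st,c=cv2.connectedComponentsWithStats(mk)
    print(n,'orange',[(c[i].round(0).tolist(),int(st[i,4]),P[int(c[i][1]),int(c[i][0])].round(3).tolist()) for i in range(1,k) if st[i,4]>=3])
E
python3 panchk.py; python3 -c "
from h import *
plan(.6405,.148,.31,-66.4); print(tool()[0]['tcp_pos'])"
```

```text
top handle in reader frame 90 [-96.5   0.9] [19.6 58.9] 89.3 fit yaw 0.49 back end [-0.1246 -0.0671]
top back rim 28 -0.0599 yaw -0.81 -0.0511 0.0196
top front rim 41 [0.0542 0.0588 0.0616] yaw -1.68
top stop [0.0573 0.0601 0.0719]
top orange []
side handle in reader frame 162 [-95.  -2.] [22.7 58.3] 85.3 fit yaw -0.25 back end [-0.1228 -0.0666]
side back rim 73 -0.0582 yaw -0.61 -0.0529 0.0527
side front rim 120 [0.043  0.0605 0.0629] yaw 0.23
side stop [0.0481 0.0672 0.0739]
side orange [([276.0, 301.0], 9, [0.55, -0.222, 0.032]), ([275.0, 307.0], 5, [0.548, -0.221, 0.015])]
wrist handle in reader frame 540 [-95.5  -1.5] [58.8 20.1] 0.3 fit yaw 0.33 back end [-0.1246 -0.0664]
wrist back rim 208 -0.0602 yaw 0.67 -0.0527 0.0516
wrist orange [([191.0, 245.0], 10, [0.57, -0.201, 0.023])]
closing axis at 81.4; d mm [172.1 193.8   1.9] rz -57.8 tilt [0.07 0.46 0.  ] q7 1.42 clock 32.78
[ 0.4683704  -0.04583356  0.30808906]
```

Pan is home: yaw within about 0.5° of the bay, centred and against the stop. Now turn the knob back.

Call:
{"fn": "send_rows", "kwargs": {
  "deltas": [
    {"dx":17,"dy":19,"dz":0,"rx":0,"ry":0,"rz":-6},
    {"dx":34,"dy":39,"dz":0,"rx":0,"ry":0,"rz":-12},
    {"dx":52,"dy":58,"dz":0,"rx":0,"ry":0,"rz":-18},
    {"dx":69,"dy":78,"dz":0,"rx":0,"ry":0,"rz":-24},
    {"dx":86,"dy":97,"dz":0,"rx":0,"ry":0,"rz":-30}
  ],
  "jaw": 40,
  "newtons": 50
}}

```text
clock: 33.2
tcp_pos: [0.553, 0.0475, 0.3057]
orientation: [1.057, 2.957, 0.006]
contact_force: [0.5, -0.4, 0.5]
grip_width: 0.04
gripper_force: 0.0
```

Call:
{"fn": "send_rows", "kwargs": {
  "deltas": [
    {"dx":17,"dy":19,"dz":0,"rx":0,"ry":0,"rz":-6},
    {"dx":34,"dy":39,"dz":0,"rx":0,"ry":0,"rz":-12},
    {"dx":52,"dy":58,"dz":0,"rx":0,"ry":0,"rz":-18},
    {"dx":69,"dy":78,"dz":0,"rx":0,"ry":0,"rz":-24},
    {"dx":86,"dy":97,"dz":0,"rx":0,"ry":0,"rz":-28}
  ]
}}

```text
clock: 33.62
tcp_pos: [0.6393, 0.1445, 0.3054]
orientation: [1.74, 2.612, 0.004]
contact_force: [-0.3, -0.6, 0.2]
grip_width: 0.0403
gripper_force: 0.0
```

Call:
{"fn": "send_rows", "kwargs": {
  "deltas": [
    {"dx":0,"dy":0,"dz":0,"rx":0,"ry":0,"rz":0},
    {"dx":0,"dy":0,"dz":0,"rx":0,"ry":0,"rz":0},
    {"dx":0,"dy":0,"dz":0,"rx":0,"ry":0,"rz":0}
  ]
}}

```text
clock: 33.87
tcp_pos: [0.6384, 0.143, 0.3057]
orientation: [1.732, 2.617, 0.003]
contact_force: [0.6, -0.7, 0.4]
grip_width: 0.0401
gripper_force: 0.0
```

```bash
cat > bar.py <<'E'
from h import *
f=grab('wrist'); P=cloud(f); g=P[...,2]
m=(g>.238)&(g<.25); q=P[m]; q=q[(abs(q[:,0]-.64)<.035)&(abs(q[:,1]-.148)<.035)]
print('bar',cv2.minAreaRect((q[:,:2]*1000).astype(np.float32)),len(q))
print(tool()[0]['tcp_pos']); plan(.6405,.148,.196,-66.4)
a=np.radians(8); u=np.array([np.cos(a),np.sin(a)]); d=P[...,:2]-[.5955,.2164]; X=d@u; Y=d@np.array([-u[1],u[0]]); h=g-.115-X*np.tan(np.radians(30))
print('lane',[(int(x*1000),int(1000*np.median(h[k]))) for x in np.arange(0,.16,.01) if (k:=(abs(Y)<.008)&(X>=x)&(X<x+.01)&(g>.1)).sum()>2])
E
python3 bar.py
```

```text
bar ((640.52001953125, 148.3970184326172), (13.320755004882812, 41.70602798461914), 23.468399047851562) 879
[0.63826809 0.14276184 0.30616991]
closing axis at 22.9; d mm [   2.2    5.2 -110.2] rz 0.7 tilt [-0.02  0.25  0.  ] q7 0.31 clock 33.92
lane [(0, 16), (10, 69), (20, 56), (30, 35), (40, 0), (50, 0), (60, 0), (70, 0), (80, 0), (90, 10), (100, 15), (110, 8), (120, 3), (130, 0), (140, 0), (150, 0)]
```

Call:
{"fn": "send_rows", "kwargs": {
  "deltas": [
    {"dx":2.2,"dy":5.2,"dz":-25,"rx":0,"ry":0,"rz":0.6},
    {"dx":2.2,"dy":5.2,"dz":-50,"rx":0,"ry":0,"rz":0.6},
    {"dx":2.2,"dy":5.2,"dz":-75,"rx":0,"ry":0,"rz":0.6},
    {"dx":2.2,"dy":5.2,"dz":-98,"rx":0,"ry":0,"rz":0.6},
    {"dx":2.2,"dy":5.2,"dz":-110,"rx":0,"ry":0,"rz":0.6}
  ]
}}

```text
clock: 34.33
tcp_pos: [0.639, 0.1484, 0.1941]
orientation: [1.72, 2.627, 0.002]
contact_force: [-0.8, 0.2, -0.1]
grip_width: 0.0399
gripper_force: 0.0
```

Call:
{"fn": "send_rows", "kwargs": {
  "deltas": [
    {"dx":0,"dy":0,"dz":0,"rx":0,"ry":0,"rz":0},
    {"dx":0,"dy":0,"dz":0,"rx":0,"ry":0,"rz":0}
  ]
}}

```text
clock: 34.5
tcp_pos: [0.6408, 0.1493, 0.1971]
orientation: [1.718, 2.626, 0.006]
contact_force: [-0.4, 0.5, 1.6]
grip_width: 0.0402
gripper_force: 0.0
```

Call:
{"fn": "send_rows", "kwargs": {
  "deltas": [
    {"dx":0,"dy":0,"dz":0,"rx":0,"ry":0,"rz":0},
    {"dx":0,"dy":0,"dz":0,"rx":0,"ry":0,"rz":0},
    {"dx":0,"dy":0,"dz":0,"rx":0,"ry":0,"rz":0},
    {"dx":0,"dy":0,"dz":0,"rx":0,"ry":0,"rz":0}
  ],
  "jaw": 5
}}

```text
clock: 34.83
tcp_pos: [0.6409, 0.1496, 0.1986]
orientation: [1.717, 2.626, 0.007]
contact_force: [-4.9, -2.3, 7.5]
grip_width: 0.0133
gripper_force: 50.0
```

```bash
python3 -c "
from h import *
o=tool()[0]; print(o['tcp_pos'],o['grip_width'],o['gripper_force'],o['contact_force'])"
```

```text
[0.6408812  0.1496048  0.19859668] 0.013263997509750668 49.98504102230072 [-4.88741351 -2.29964664  7.53650193]
```

Call:
{"fn": "send_rows", "kwargs": {
  "deltas": [
    {"dx":0,"dy":0,"dz":0,"rx":0,"ry":0,"rz":6},
    {"dx":0,"dy":0,"dz":0,"rx":0,"ry":0,"rz":12},
    {"dx":0,"dy":0,"dz":0,"rx":0,"ry":0,"rz":18},
    {"dx":0,"dy":0,"dz":0,"rx":0,"ry":0,"rz":24},
    {"dx":0,"dy":0,"dz":0,"rx":0,"ry":0,"rz":30}
  ]
}}

```text
clock: 35.25
tcp_pos: [0.6405, 0.1494, 0.1986]
orientation: [0.973, 2.985, 0.008]
contact_force: [-6.3, -1.6, 6.8]
grip_width: 0.0135
gripper_force: 50.0
```

Call:
{"fn": "send_rows", "kwargs": {
  "deltas": [
    {"dx":0,"dy":0,"dz":0,"rx":0,"ry":0,"rz":6},
    {"dx":0,"dy":0,"dz":0,"rx":0,"ry":0,"rz":12},
    {"dx":0,"dy":0,"dz":0,"rx":0,"ry":0,"rz":18},
    {"dx":0,"dy":0,"dz":0,"rx":0,"ry":0,"rz":24},
    {"dx":0,"dy":0,"dz":0,"rx":0,"ry":0,"rz":30}
  ]
}}

```text
clock: 35.67
tcp_pos: [0.6402, 0.149, 0.1986]
orientation: [0.167, 3.137, 0.007]
contact_force: [-6.1, -2.7, 8.1]
grip_width: 0.013
gripper_force: 50.1
```

Call:
{"fn": "send_rows", "kwargs": {
  "deltas": [
    {"dx":0,"dy":0,"dz":0,"rx":0,"ry":0,"rz":6},
    {"dx":0,"dy":0,"dz":0,"rx":0,"ry":0,"rz":12},
    {"dx":0,"dy":0,"dz":0,"rx":0,"ry":0,"rz":14},
    {"dx":0,"dy":0,"dz":0,"rx":0,"ry":0,"rz":14}
  ]
}}

```text
clock: 36.0
tcp_pos: [0.6401, 0.1488, 0.1986]
orientation: [0.212, -3.134, -0.007]
contact_force: [-7.2, -2.5, 7.9]
grip_width: 0.013
gripper_force: 50.1
```

Call:
{"fn": "send_rows", "kwargs": {
  "deltas": [
    {"dx":0,"dy":0,"dz":0,"rx":0,"ry":0,"rz":0},
    {"dx":0,"dy":0,"dz":0,"rx":0,"ry":0,"rz":0},
    {"dx":0,"dy":0,"dz":0,"rx":0,"ry":0,"rz":0},
    {"dx":0,"dy":0,"dz":0,"rx":0,"ry":0,"rz":0}
  ],
  "jaw": 42
}}

```text
clock: 36.33
tcp_pos: [0.6412, 0.1504, 0.1969]
orientation: [-0.21, 3.133, 0.008]
contact_force: [-0.5, -0.4, -0.3]
grip_width: 0.042
gripper_force: 0.0
```

Call:
{"fn": "send_rows", "kwargs": {
  "deltas": [
    {"dx":0,"dy":0,"dz":30,"rx":0,"ry":0,"rz":0},
    {"dx":0,"dy":0,"dz":60,"rx":0,"ry":0,"rz":0},
    {"dx":0,"dy":0,"dz":90,"rx":0,"ry":0,"rz":0},
    {"dx":0,"dy":0,"dz":110,"rx":0,"ry":0,"rz":0},
    {"dx":0,"dy":0,"dz":110,"rx":0,"ry":0,"rz":0}
  ]
}}

```text
clock: 36.75
tcp_pos: [0.6435, 0.1507, 0.3122]
orientation: [-0.209, 3.125, 0.012]
contact_force: [1.3, 0.1, 0.9]
grip_width: 0.042
gripper_force: 0.0
```

```bash
python3 bar.py; python3 panchk.py
```

```text
bar ((640.6278076171875, 147.33612060546875), (41.12834548950195, 13.665218353271484), 7.9688401222229) 844
[0.6424048  0.15053207 0.30948056]
closing axis at 97.7; d mm [  -1.9   -2.5 -113.5] rz -74.1 tilt [0.18 0.47 0.  ] q7 1.49 clock 36.8
lane [(0, 17), (10, 0), (20, 0), (30, 23), (40, 10), (50, 0), (60, 0), (70, 0), (80, 0), (90, 9), (100, 15), (110, 10)]
top handle in reader frame 96 [-96.    0.3] [59.8 19.7] 0.5 fit yaw 1.05 back end [-0.1251 -0.0668]
top back rim 33 -0.0604 yaw 1.94 -0.0511 0.0514
top front rim 47 [0.0516 0.0591 0.0616] yaw 0.53
top stop [0.0571 0.0596 0.0716]
top orange []
side handle in reader frame 165 [-94.9  -1.8] [21.1 57.9] 88.3 fit yaw -0.63 back end [-0.1227 -0.0667]
side back rim 71 -0.0582 yaw -0.66 -0.0529 0.0529
side front rim 123 [0.0415 0.0605 0.063 ] yaw -0.12
side stop [0.0481 0.067  0.0738]
side orange [([276.0, 301.0], 6, [0.55, -0.223, 0.034]), ([275.0, 307.0], 5, [0.548, -0.222, 0.016])]
wrist handle in reader frame 777 [-91.8  -0.5] [51.6 21.5] 1.0 fit yaw -1.15 back end [-0.1159 -0.0666]
wrist back rim 212 -0.0593 yaw -4.33 -0.0259 0.0528
wrist front rim 259 [0.0453 0.0604 0.0629] yaw 6.95
wrist stop [0.0489 0.0605 0.0729]
wrist orange [([32.0, 86.0], 4, [0.57, -0.203, 0.023])]
```

Run:
```python
from h import *
t=grab('top'); P=cloud(t); g=P[...,2]; m=((g>.008)&(g<.03)&(P[...,0]>.3)&(P[...,0]<.8)&(abs(P[...,1])<.4)).astype(np.uint8)
k,_,st,c=cv2.connectedComponentsWithStats(m)
print([(P[int(c[i][1]),int(c[i][0])].round(3).tolist(),int(st[i,4])) for i in range(1,k) if st[i,4]>=20])
print(r.hand_in())
```

```text
[([0.797, -0.069, 0.02], 85), ([0.647, -0.215, 0.019], 55), ([0.547, -0.199, 0.039], 26), ([0.425, -0.385, 0.02], 20)]
the job is handed in; nothing more can be done
None
```

The job is handed in, though the verdict was not shown. The knob reads clicked back to closed, and the pan is straight in its bay against the stop. All three strays went into the pan; the three feeder pieces I confirmed by the weight gain and the empty chute, not by counting.

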